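# Nest three wall cradles on the bench hook

## Robot

A 6-joint arm with a two-finger parallel gripper is mounted at the origin on the work surface. World frame = base frame: x ahead of the robot, y to its left, z up, the work surface at z = 0. Lengths are in m, angles in rad, forces in N, time in s.
With the tool pointing down it reaches from about 0.4 to 0.825 m from the base axis. Payload 7 kg.
Tool frame: the origin (TCP) lies at the very end of the fingers, on their centre line; the grasp point (between the pads) lies 19 mm behind it; z points along the fingers, y is the direction in which the jaws open and shut (so a half turn about z gives the same grasp; the last joint's range is limited). The gripper opens to 88 mm and grips with 3 to 60 N. Pads are 19 mm wide; open, the fingers measure 130 mm over their backs; the gripper's body (78 mm by 193 mm) begins 47 mm behind the grasp point.
Start: joints at [0.288, 0.359, 0.012, 0, -1.224, -0.288], TCP at [0.675, -0, 0.227] pointing down, gripper open.
Joint ranges: [-3.07, 3.07], [-1.43, 2.12], [-1.02, 1.25], [-3.03, 1.67], [-3.05, -0], [-3.03, 3.03]. Speed limits (rad/s): [2.39, 2.39, 3.01, 3.14, 3.14, 3.14].

## Interface

Orientations are given as [roll, pitch, yaw] about the fixed x, y, z axes, in that order (R = Rz(yaw) Ry(pitch) Rx(roll)).
In Python, from station import arm gives the robot as it stands.
- The arm moves only by the shell command python3 -m inch 'ROWS' [FORCE]. ROWS is text: rows parted by semicolons, each of 7 numbers parted by spaces: the closure, from 0 (fully open) to 1 (shut), then the shift along the tool's x, y, z each as a share of 300 mm, from -1 to 1, then the turn, a rotation vector about the tool's x, y, z each as a share of 60 degrees, from -1 to 1. In form: grip tx ty tz rx ry rz; .... A call has 1 to 12 rows; each row is the pose to reach, as a shift and turn from the pose commanded when the call began, along the tool's axes at that moment; what a row does not reach only later rows make up. A row lasts 1/10 s, in which the tool goes at most 50 mm and 8.59 degrees, less where a joint would pass 70% of its speed; a pose out of reach is approached as far as the arm can. A call with a number of a shift or a turn outside -1 to 1 is refused whole. A call with a gripper value outside its range is refused whole. The fingers move at their own pace and stop on an object; FORCE is the grip in N (left out, the last holds). Time passes only in rows, so rows that repeat a pose let the fingers close. It gives the time, the measured TCP pose, the force and the opening at its end, in the units of the state.
- arm.get_state(): the state, without advancing time (a new reading comes with each control period).
- arm.grab_frame(name): name is "scene" or "side" or "wrist"; returns a dict with "img" (400x640x3 uint8, red, green, blue), "range_z" (400x640 float32, m along the optical axis (not along the pixel's ray), 0 where there is no reading), "fx", "fy", "cx", "cy" (pixels), "extrinsics" (4x4, takes a point from world to camera coordinates); the wrist camera has in their place "tool_from_camera" (4x4, takes a point from camera to tool coordinates, whose origin is the TCP and whose axes are the flange's). Camera axes: x right, y up, looking along -z (the intrinsics and any distortion apply to the point x, -y, -z); pixel columns grow to the right and rows downward; lengths in m; the calibration is good to about 2 mm. The wrist camera is an equidistant fisheye: a pixel r from the principal point sees the ray r / f radians off the axis. A picture is of the moment at which its call begins: read the wrist's pose just before it.
- arm.job_done(): hands the job in, once; it reports no verdict.
The state is a dict: "t": time; "q": joint angles; "qd": joint speeds; "joint_efforts": joint torques, N m; "eef_pos": TCP position; "ee_rot": TCP orientation; "force": force on the tool from outside, world axes, zero at the start; "moment": the same for the moment, N m; "width": finger opening in m.
Only numpy, scipy, OpenCV 4.12 (cv2) and the standard library are available. Lean on these libraries where they do the work, as an engineer would, in place of code of your own. Each camera call takes 0.05 s, during which the arm holds its last target.

## Task

Hang the three wall cradles on the stand's hook by the slots in their backs, open fronts outwards: first the large white one, pressed back against the stand's pad, then the blue one nested fully home inside it, then the orange one nested fully home inside the blue. Let go of each before fetching the next; each must hang upright and resting on the bar, with no gap behind it. Feel your way gently, keeping well under 20 newtons on the stand, and leave everything else on the desk alone.

Things in the scene. Friction and masses are not known exactly. Their poses are not given: they have to be found in the camera images.
- stand: Metal hook stand, fixed to the desk, placed anew each time. Origin: on the desk below the centre of its backboard's front face; z up; the hook sticks out along the stand's own -x, towards the robot. Backboard 100 mm wide, top edge 160 mm above the desk; only the hook's lip reaches as high.
- hook_root (a point): Where the hook leaves the backboard, centre of the bar's top face, 150 mm above the desk unloaded; axes as the stand's. The bar is level flat steel, 14 mm wide (y), 6 mm thick, 115 mm long (x 0 to -115 mm from here); its last 6 mm turn up into a lip 10 mm above the bar's top. The hook is sprung: under load it sinks 1 mm per 5 N, 4 mm at most.
- hook_lip (a point): Centre of the top of the hook's upturned lip (6 mm thick along x, 10 mm wide), 160 mm above the desk, 112 mm in front of the backboard.
- pad_guide (a point): Fixed point under the bar where the pad's guide meets the backboard. The pad: two black rubber uprights, 12 to 32 mm either side of the bar, 108 to 158 mm above the desk. Its front face is set anew each time 12 to 36 mm in front of this point; not measured: feel for it. Cushioned: gives 1 mm per 8 N, 4 mm at most. The first cradle's back rests on it.
- large: The large cradle: white plastic tray-like wall bracket, 0.07 to 0.23 kg, standing loose on the desk. Origin: bottom edge of its back face, centre; z up, y along its width, open front to its own -x. Back plate 112 mm wide, 84 high, 10 thick (x -10 to 0). Two side walls and a bottom ledge, 5 mm thick, stand out 28 mm in front (x -38 to -10); inside width 102 mm.
- large_slot (a point): Middle of the upper edge of the slot through the white cradle's back plate, 70 mm above its bottom, mid-thickness (5 mm in front of the back face). The slot is 22 mm wide (y) and reaches 28 mm down from here; this edge is what hangs on the bar. Released short of the pad, a cradle tips forward at the top.
- large_tab (a point): Centre of the top of the white cradle's grip tab, 120 mm above its bottom, 50 mm above the slot's upper edge. Tab: 14 mm wide (y), 10 mm thick, 36 mm tall, rising from the back plate's top edge, in line with the plate; pinch it from above across its width.
- medium: The medium cradle: blue plastic tray-like wall bracket, 0.07 to 0.23 kg, standing loose on the desk. Origin: bottom edge of its back face, centre; z up, y along its width, open front to its own -x. Back plate 97 mm wide, 76 high, 10 thick (x -10 to 0). Two side walls and a bottom ledge, 5 mm thick, stand out 28 mm in front (x -38 to -10); inside width 87 mm.
- medium_slot (a point): Middle of the upper edge of the slot through the blue cradle's back plate, 62 mm above its bottom, mid-thickness (5 mm in front of the back face). The slot is 22 mm wide (y) and reaches 28 mm down from here; this edge is what hangs on the bar. Nested home in the white cradle: slot edges level, 10 mm in front of its slot, 2.5 mm side play per side.
- medium_tab (a point): Centre of the top of the blue cradle's grip tab, 112 mm above its bottom, 50 mm above the slot's upper edge. Tab: 24 mm wide (y), 10 mm thick, 36 mm tall, rising from the back plate's top edge, in line with the plate; pinch it from above across its width.
- small: The small cradle: orange plastic tray-like wall bracket, 0.07 to 0.23 kg, standing loose on the desk. Origin: bottom edge of its back face, centre; z up, y along its width, open front to its own -x. Back plate 82 mm wide, 68 high, 10 thick (x -10 to 0). Two side walls and a bottom ledge, 5 mm thick, stand out 28 mm in front (x -38 to -10); inside width 72 mm.
- small_slot (a point): Middle of the upper edge of the slot through the orange cradle's back plate, 54 mm above its bottom, mid-thickness (5 mm in front of the back face). The slot is 22 mm wide (y) and reaches 28 mm down from here; this edge is what hangs on the bar. Nested home in the blue cradle: slot edges level, 10 mm in front of its slot, 2.5 mm side play per side.
- small_tab (a point): Centre of the top of the orange cradle's grip tab, 104 mm above its bottom, 50 mm above the slot's upper edge. Tab: 34 mm wide (y), 10 mm thick, 36 mm tall, rising from the back plate's top edge, in line with the plate; pinch it from above across its width.
- lens: Bystander, loose on the desk: black camera lens with a red ring, 68 mm across, 75 mm tall; origin at the centre of its underside. Leave it alone.
- lens_cap: Bystander, loose on the desk: grey lens cap, 68 mm across, 10 mm high; origin at the centre of its underside. Leave it alone.
- driver: Bystander, loose on the desk: screwdriver, 170 mm long, lying; origin at the centre of its underside. Leave it alone.
- adapter: Bystander, loose on the desk: white power adapter, 70 x 45 x 28 mm; origin at the centre of its underside. Leave it alone.
- switchbox: Bystander, loose on the desk: grey network switch, 75 x 120 x 26 mm; origin at the centre of its underside. Leave it alone.
- battery: Bystander, loose on the desk: black camera battery, 40 x 55 x 20 mm; origin at the centre of its underside. Leave it alone.
- mug: Bystander, loose on the desk: blue mug, 80 mm across, 90 mm tall; origin at the centre of its underside. Leave it alone.
Not all that is in view belongs to the job. Several things look just like the large: the one meant starts nearest to the robot's base.

How it is judged:
On the way, in this order (a step that is already met when the one before it is completed fails the run):
1. the white cradle hangs on the hook, let go, upright against the pad (z of large in the frame of stand between 0.077 and 0.083 m and y of large in the frame of stand between -0.004 and 0.004 m and x of large in the frame of stand between -0.04 and -0.008 m and angle between the x axis of large and the x axis of stand, either way round below 0.08 rad and contact force between the fingers and large below 0.1 N and linear speed of large below 0.02 m/s and angle between large's own z axis and vertical below 0.06 rad), for 0.2 s.
2. the blue cradle hangs on the hook, let go, nested home in the white one (all of step 1 and x of medium in the frame of large between -0.0125 and -0.0075 m and z of medium in the frame of large between 0.005 and 0.011 m and y of medium in the frame of large between -0.004 and 0.004 m and angle between the x axis of medium and the x axis of large, either way round below 0.08 rad and contact force between the fingers and medium below 0.1 N and linear speed of medium below 0.02 m/s and angle between medium's own z axis and vertical below 0.06 rad), for 0.2 s.
3. the orange cradle hangs on the hook, let go, nested home in the blue one (all of step 2 and x of small in the frame of medium between -0.0125 and -0.0075 m and z of small in the frame of medium between 0.005 and 0.011 m and y of small in the frame of medium between -0.004 and 0.004 m and angle between the x axis of small and the x axis of medium, either way round below 0.08 rad and contact force between the fingers and small below 0.1 N and linear speed of small below 0.02 m/s and angle between small's own z axis and vertical below 0.06 rad), for 0.2 s.
At the end, for the whole second after the job is handed in: White rests on the bar (height 3 mm, centred 4 mm) behind the lip; blue in white and orange in blue, each 10 mm in front of the one behind (2.5 mm) and 8 mm higher (3 mm), centred within 4 mm; all square within 0.08 rad, upright within 0.06 rad (only so when backed by the pad), still, let go (all of step 3); the robot touches nothing.
It fails at once if the stand, its hook or its pad is pressed with more than 20 N (contact force between anything else and stand above 20 N).
It fails at once if a bystander is moved more than 25 mm (distance of any of lens, lens_cap, driver, adapter, switchbox, battery, mug from where it was at the start of the episode above 0.025 m).
It also fails if it takes over 72 s, if anything falls off the work surface, if the arm or the gripper's body presses on something with over 40 N, if the wrist force passes 120 N, or if a joint passes its speed limit or range.

## Working session

There is one attempt and no reset: what is moved stays moved. The work goes in short steps, Python scripts to look and compute and a shell command to move; the robot and the scene stay as the last step left them, time stands still between calls to the robot, and variables do not carry over. Pictures are saved under pics/ and viewed, and the job is handed in when it is done.

```bash
ls; mkdir -p pics; python3 - <<'E'
from station import arm
import cv2,numpy as np
print(arm.get_state())
for n in("scene","side","wrist"):
    f=arm.grab_frame(n); cv2.imwrite(f"pics/{n}0.png",f["img"][:,:,::-1]); np.savez(f"pics/{n}0.npz",**f)
    print(n,f["fx"],f["fy"],f["cx"],f["cy"],f.get("extrinsics",f.get("tool_from_camera")), [k for k in f])
E
```

```text
pics
{'t': 0.0, 'q': array([ 2.88106251e-01,  3.59366292e-01,  1.10866557e-02, -3.38560280e-04,
       -1.22409352e+00, -2.88114377e-01]), 'qd': array([-0.00017991, -0.00146414,  0.00018464,  0.00184271, -0.00097824,
       -0.00022791]), 'joint_efforts': array([-8.00930356e-04, -5.82726967e+01,  2.93058443e+01,  6.99745238e+00,
        6.93249181e-03, -2.06530804e-04]), 'eef_pos': array([ 6.74526998e-01, -2.24352159e-05,  2.25650186e-01]), 'ee_rot': array([ 3.13999037e+00, -1.42937550e-04, -1.57091963e+00]), 'force': array([ 0.85106604, -0.84282219,  0.49543855]), 'moment': array([-0.04459598, -0.01201753, -0.00763114]), 'width': 0.0878842679094981}
scene 400.1279316515086 400.1279316515086 321.23852063804225 192.74190762608887 [[-1.36665230e-01  9.90617088e-01  6.33097053e-04  8.16347793e-02]
 [-7.12660361e-01 -9.87622699e-02  6.94522299e-01  3.29534043e-01]
 [ 6.88068183e-01  9.44658665e-02  7.19470900e-01 -1.71525032e+00]
 [ 0.00000000e+00  0.00000000e+00  0.00000000e+00  1.00000000e+00]] ['img', 'range_z', 'fx', 'fy', 'cx', 'cy', 'extrinsics']
side 395.7453944569455 395.7453944569455 318.89144656186505 202.25634220836878 [[-0.93774423 -0.34685969  0.01800319  0.52903739]
 [ 0.22817233 -0.57613285  0.78486198 -0.23129401]
 [-0.26186475  0.74010762  0.61940904 -0.8473297 ]
 [ 0.          0.          0.          1.        ]] ['img', 'range_z', 'fx', 'fy', 'cx', 'cy', 'extrinsics']
wrist 309.70691628693146 309.70691628693146 317.8784592193612 201.70738265426567 [[ 1.60546559e-05  9.60992287e-01  2.76575167e-01  7.42296635e-02]
 [ 9.99999103e-01 -3.85780206e-04  1.28238976e-03 -1.22446008e-04]
 [ 1.33906389e-03  2.76574899e-01 -9.60991432e-01 -1.57197780e-01]
 [ 0.00000000e+00  0.00000000e+00  0.00000000e+00  1.00000000e+00]] ['img', 'range_z', 'fx', 'fy', 'cx', 'cy', 'tool_from_camera']
```

View pics/scene0.png

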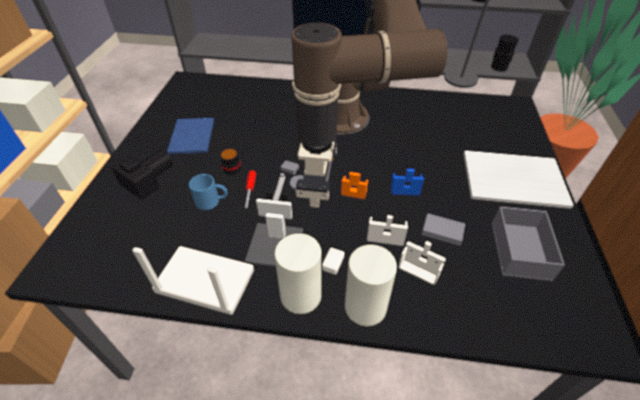

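View pics/side0.png

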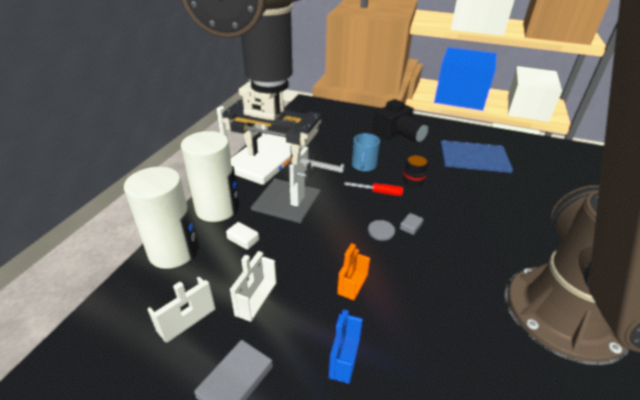

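View pics/wrist0.png

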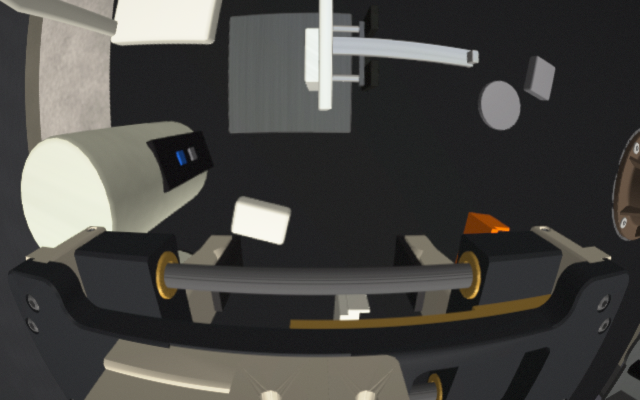

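```bash
cat > h.py <<'E'
from station import arm
import numpy as np, cv2
from scipy.spatial.transform import Rotation as Ro
def T_tool(s):
    T=np.eye(4); T[:3,:3]=Ro.from_euler('xyz',s['ee_rot']).as_matrix(); T[:3,3]=s['eef_pos']; return T
def grab(n):
    s=arm.get_state(); f=arm.grab_frame(n); f['s']=s; f['n']=n
    f['w_from_c']= T_tool(s)@f['tool_from_camera'] if n=='wrist' else np.linalg.inv(f['extrinsics'])
    return f
def cloud(f):
    z=f['range_z']; h,w=z.shape
    u,v=np.meshgrid(np.arange(w),np.arange(h))
    a=(u-f['cx'])/f['fx']; b=(v-f['cy'])/f['fy']
    if f['n']=='wrist':
        r=np.hypot(a,b); k=np.where(r>1e-6,np.tan(np.minimum(r,1.5))/np.maximum(r,1e-6),1); a=a*k;b=b*k
    P=np.stack([a*z,-b*z,-z,np.ones_like(z)],-1)
    W=(P@f['w_from_c'].T)[...,:3]; W[z<=0]=np.nan
    return W
def proj(f,P):
    P=np.atleast_2d(P); C=(np.c_[P,np.ones(len(P))]@np.linalg.inv(f['w_from_c']).T)[:,:3]
    a=C[:,0]/-C[:,2]; b=-C[:,1]/-C[:,2]
    if f['n']=='wrist':
        r=np.hypot(a,b); k=np.where(r>1e-6,np.arctan(r)/np.maximum(r,1e-6),1); a=a*k;b=b*k
    return np.c_[f['cx']+f['fx']*a,f['cy']+f['fy']*b]
def crop(f,x0,y0,x1,y1,s,name):
    cv2.imwrite('pics/'+name,cv2.resize(f['img'][y0:y1,x0:x1,::-1],None,fx=s,fy=s,interpolation=cv2.INTER_CUBIC))
def masks(f):
    hsv=cv2.cvtColor(f['img'],cv2.COLOR_RGB2HSV); H,S,V=[hsv[...,i].astype(int) for i in range(3)]
    return dict(orange=(H>5)&(H<20)&(S>180)&(V>120), blue=(H>105)&(H<125)&(S>180)&(V>80), white=(S<40)&(V>110))
E
python3 - <<'E'
from h import *
for n in('scene','side'):
    f=grab(n); W=cloud(f)
    for c,m in masks(f).items():
        k,l,st,ce=cv2.connectedComponentsWithStats(m.astype(np.uint8))
        for i in range(1,k):
            if st[i,4]<80: continue
            p=W[(l==i)&~np.isnan(W[...,0])]
            if len(p)<30: continue
            lo,hi=np.percentile(p,[2,98],axis=0)
            if hi[2]>0.3 or lo[0]<0.3: continue
            print(n,c,ce[i].round(),st[i,4],lo.round(3),hi.round(3))
    if n=='scene': crop(f,220,140,480,300,3,'sc_crop.png')
    else: crop(f,140,120,460,400,2.4,'si_crop.png')
E
```

```text
scene orange [228. 154.] 108 [ 0.367 -0.386  0.072] [ 0.416 -0.341  0.08 ]
scene orange [354. 185.] 522 [ 0.36   0.053 -0.001] [0.472 0.136 0.105]
scene blue [407. 183.] 596 [0.339 0.223 0.   ] [0.437 0.319 0.11 ]
scene white [290. 166.] 117 [ 0.341 -0.175  0.012] [ 0.383 -0.123  0.025]
scene white [296. 256.] 4798 [ 0.592 -0.166  0.001] [0.927 0.07  0.218]
scene white [387. 231.] 845 [ 0.564  0.153 -0.001] [0.655 0.262 0.116]
scene white [444. 227.] 699 [0.543 0.331 0.022] [0.625 0.445 0.03 ]
scene white [524. 243.] 1171 [0.529 0.552 0.001] [0.72  0.683 0.081]
scene white [421. 262.] 1292 [ 0.651  0.254 -0.001] [0.779 0.363 0.11 ]
scene white [370. 283.] 3334 [0.795 0.108 0.001] [0.937 0.213 0.219]
scene white [200. 278.] 4757 [ 0.783 -0.419  0.001] [ 0.952 -0.18   0.203]
scene white [266. 369.] 28351 [ 0.669 -1.114 -0.758] [ 1.038  0.888 -0.74 ]
scene white [613. 391.] 907 [ 0.666  1.096 -0.759] [ 0.756  1.334 -0.74 ]
side orange [417. 160.] 118 [ 0.368 -0.384  0.071] [ 0.412 -0.341  0.076]
side orange [352. 273.] 1231 [ 0.426 -0.004 -0.003] [0.487 0.137 0.103]
side blue [344. 347.] 1704 [ 0.391  0.192 -0.002] [0.434 0.322 0.111]
side white [421. 133.] 105 [ 0.396 -0.616  0.02 ] [ 0.419 -0.574  0.071]
side white [358. 185.] 88 [ 0.501 -0.289 -0.004] [ 0.577 -0.253  0.016]
side white [411. 223.] 267 [ 0.339 -0.175  0.004] [ 0.382 -0.118  0.021]
side white [381. 230.] 384 [ 0.4   -0.131  0.002] [ 0.458 -0.068  0.011]
side white [242. 235.] 601 [ 0.713  0.007 -0.003] [0.799 0.085 0.029]
side white [252. 285.] 2176 [ 0.613  0.104 -0.002] [0.698 0.266 0.11 ]
side white [183. 309.] 2295 [ 0.704  0.231 -0.002] [0.806 0.366 0.115]
side white [234. 374.] 2535 [0.538 0.332 0.021] [0.622 0.44  0.027]
```

View pics/sc_crop.png

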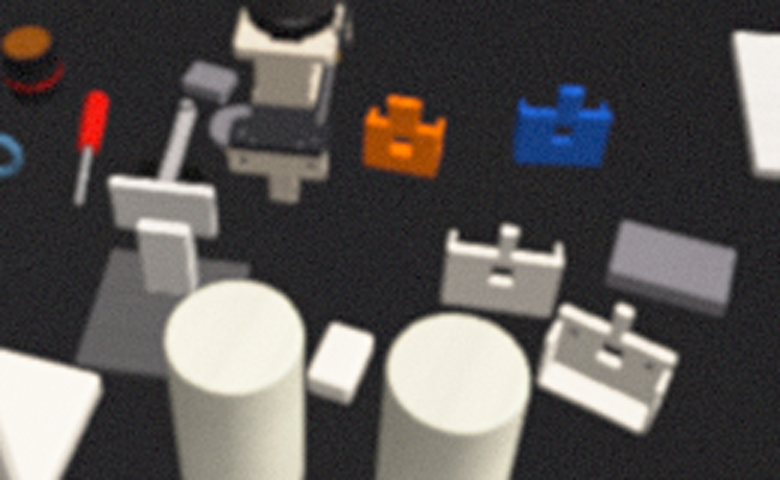

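View pics/si_crop.png

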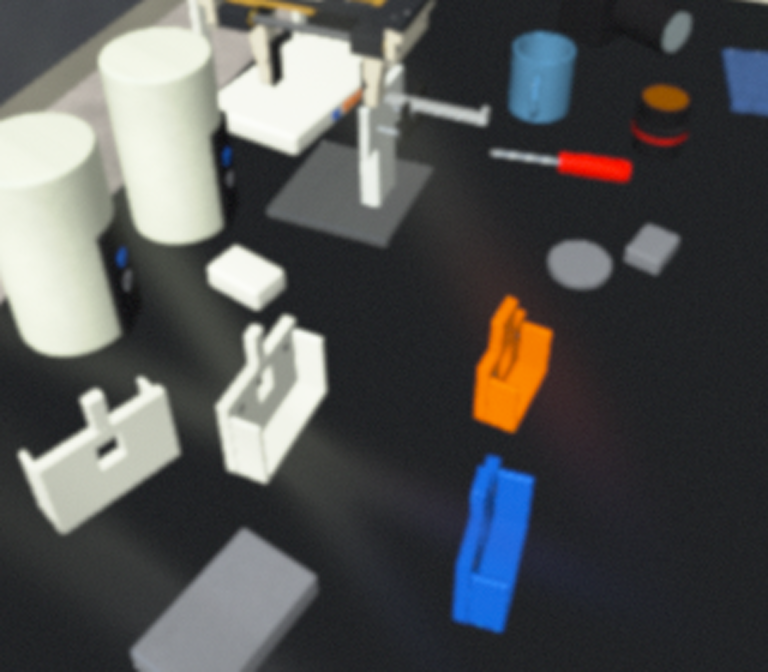

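```bash
python3 - <<'E'
from h import *
for n in('wrist','scene','side'):
    f=grab(n); W=cloud(f)
    x,y,z=[W[...,i] for i in range(3)]
    m=(x>0.4)&(x<0.72)&(y>-0.3)&(y<-0.06)&(z>0.135)&(z<0.17)
    p=W[m]; print(n,len(p)); 
    H,ex,ey=np.histogram2d(p[:,0],p[:,1],bins=[np.arange(.44,.72,.01),np.arange(-.26,-.06,.01)])
    print('y',ey[0],'..'); 
    for i in range(len(H)):
        if H[i].sum(): print(round(ex[i],3),H[i].astype(int), np.round(np.median(p[(p[:,0]>=ex[i])&(p[:,0]<ex[i+1])],0),4))
E
python3 - <<'E'
from h import *
f=grab('wrist'); crop(f,200,0,560,200,2.2,'w_crop.png')
E
```

```text
wrist 4814
y -0.26 ..
0.54 [0 0 0 0 0 0 0 0 0 0 0 0 0 3 0 0 0 0 0] [ 0.5499 -0.1274  0.1572]
0.55 [  0   0   0   0   0   0   0   0   0   0   0   0  62 187   0   0   0   0
   0] [ 0.5554 -0.1267  0.1513]
0.56 [  0   0   0   0   0   0   0   0   0   0   0   0  60 138   0   0   0   0
   0] [ 0.5651 -0.1269  0.1487]
0.57 [  0   0   0   0   0   0   0   0   0   0   0   0  57 135   0   0   0   0
   0] [ 0.575  -0.1272  0.1487]
0.58 [  0   0   0   0   0   0   0   0   0   0   0   0  65 137   0   0   0   0
   0] [ 0.5849 -0.1274  0.1487]
0.59 [  0   0   0   0   0   0   0   0   0   0   0   0  68 144   0   0   0   0
   0] [ 0.5951 -0.1273  0.1487]
0.6 [  0   0   0   0   0   0   0   0   0   0   0   0  76 143   0   0   0   0
   0] [ 0.605  -0.1278  0.1488]
0.61 [  0   0   0   0   0   0   0   0   0   0   0   0  79 154   0   0   0   0
   0] [ 0.6149 -0.1275  0.1486]
0.62 [  0   0   0   0   0   0   0   0   0   0   0   0  81 156   0   0   0   0
   0] [ 0.6252 -0.1279  0.1486]
0.63 [  0   0   0   0   0   0   0   0   0   4 144 188  92 160  95 166  73   0
   0] [ 0.6353 -0.1281  0.1521]
0.64 [  0   0   0 
[... 1962 characters left out ...]
45 -0.124   0.1483]
0.6 [ 0  0  0  0  0  0  0  0  0  0  0  0  5 11  2  0  0  0  0] [ 0.606  -0.122   0.1475]
0.61 [ 0  0  0  0  0  0  0  0  0  0  0  0  3 10  6  0  0  0  0] [ 0.6157 -0.1234  0.1476]
0.62 [ 0  0  0  0  0  0  0  0  0  0  0  0  3 10  2  0  0  0  0] [ 0.6243 -0.1228  0.1474]
0.63 [ 0  0  0  0  0  0  0  0  0  0 11 16  9  8 12 10 23  0  0] [ 0.6332 -0.1197  0.1491]
0.64 [0 0 0 0 0 0 0 0 0 0 0 0 3 8 2 0 0 0 0] [ 0.6463 -0.1242  0.1481]
0.65 [0 0 0 0 0 0 0 0 0 0 0 0 2 9 5 0 0 0 0] [ 0.6545 -0.1237  0.1484]
0.66 [ 0  0  0  0  0  0  0  0 13 16  9 16  7 17  9  7  8 17 11] [ 0.6663 -0.1279  0.148 ]
0.67 [ 0  0  0  0  0  0  0  0  1  6  3  3  1  0  0  0  0  4 17] [ 0.6729 -0.0802  0.1573]
```

View pics/w_crop.png

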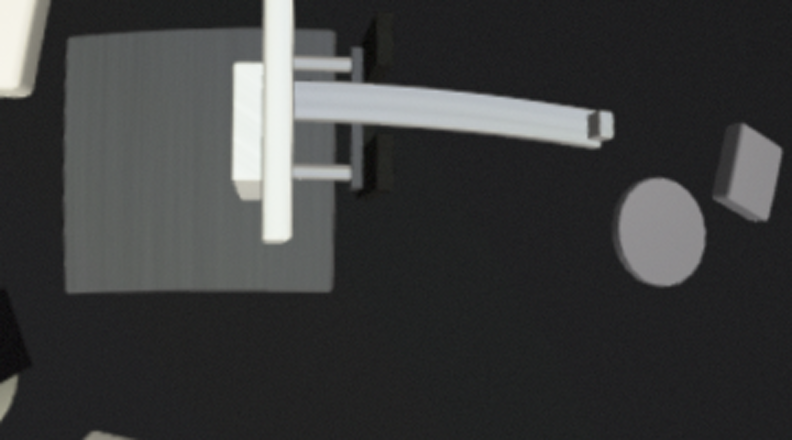

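```bash
cat >> h.py <<'E'
BOX=dict(large=(.56,.69,.12,.29,.084,.120,112),medium=(.34,.45,.18,.34,.076,.112,97),small=(.40,.50,.03,.15,.068,.104,82))
def cradle(f,name,verbose=True,box=None):
    """yaw & tab top via depth: back plane + tab points"""
    b=box or BOX[name]; W=cloud(f); x,y,z=[W[...,i] for i in range(3)]
    H=b[4]; T=b[5]
    c={'large':'white','medium':'blue','small':'orange'}[name]
    m=cv2.dilate(masks(f)[c].astype(np.uint8),np.ones((3,3)))>0
    base=m&(x>b[0])&(x<b[1])&(y>b[2])&(y<b[3])
    out={}
    t=W[base&(z>H+.006)&(z<T+.006)]; out['tab']=(len(t),t.mean(0).round(4) if len(t) else 0, np.ptp(t,axis=0).round(3) if len(t) else 0)
    p=W[base&(z>.01)&(z<H+.004)]; out['plate']=(len(p),np.percentile(p,[2,98],axis=0).round(4))
    tt=W[base&(z>T-.004)&(z<T+.004)]; out['tabtop']=(len(tt),tt.mean(0).round(4) if len(tt) else 0)
    return out,t,p
E
python3 - <<'E'
from h import *
for n in('scene','side'):
    f=grab(n)
    for c in('large','medium','small'):
        o,t,p=cradle(f,c); print(n,c,o)
        # back plane fit: RANSAC-ish line in xy keeping the dominant vertical plane
        rng=np.random.default_rng(0); best=(0,)
        for _ in range(400):
            a,b=p[rng.choice(len(p),2,False)][:,:2]; d=b-a; L=np.linalg.norm(d)
            if L<.03: continue
            nn=np.array([-d[1],d[0]])/L; k=np.abs((p[:,:2]-a)@nn)<.003
            if k.sum()>best[0]: best=(k.sum(),k)
        q=p[best[1]]; c0=q[:,:2].mean(0); u,s,v=np.linalg.svd(q[:,:2]-c0,full_matrices=False); d=v[0]*np.sign(v[0][1])
        pr=(q[:,:2]-c0)@d; lo,hi=np.percentile(pr,[1,99])
        print('   plane n',len(q),'dir y-axis',d.round(3),'yaw',np.arctan2(-d[0],d[1]).round(3),'mid',(c0+d*(lo+hi)/2).round(4),'len',(hi-lo).round(3))
E
```

```text
scene large {'tab': (46, array([0.6502, 0.2077, 0.1086]), array([0.011, 0.014, 0.031])), 'plate': (655, array([[0.6276, 0.1535, 0.0124],
       [0.655 , 0.2622, 0.0863]])), 'tabtop': (16, array([0.6481, 0.2079, 0.1196]))}
   plane n 546 dir y-axis [0.037 0.999] yaw -0.037 mid [0.6513 0.2079] len 0.11
scene medium {'tab': (66, array([0.4291, 0.272 , 0.1   ]), array([0.013, 0.025, 0.033])), 'plate': (463, array([[0.4032, 0.223 , 0.0117],
       [0.4366, 0.3195, 0.078 ]])), 'tabtop': (19, array([0.4275, 0.2732, 0.1117]))}
   plane n 335 dir y-axis [-0.081  0.997] yaw 0.081 mid [0.4304 0.2723] len 0.096
scene small {'tab': (89, array([0.4655, 0.0925, 0.0926]), array([0.017, 0.033, 0.035])), 'plate': (322, array([[0.4357, 0.0529, 0.0117],
       [0.4729, 0.1347, 0.0703]])), 'tabtop': (28, array([0.4633, 0.0915, 0.1036]))}
   plane n 249 dir y-axis [0.103 0.995] yaw -0.103 mid [0.4667 0.0921] len 0.08
side large {'tab': (103, array([0.6451, 0.2115, 0.1075]), array([0.012, 0.017, 0.03 ])), 'plate': (1341, array([[0.6136, 0.1568, 0.0117],
       [0.6524, 0.2663, 0.0842]])), 'tabtop': (33, array([0.6462, 0.2101, 0.1184]))}
   plane n 698 dir y-axis [0.051 0.999] yaw -0.051 mid [0.6427 0.2112] len 0.109
side medium {'tab': (136, array([0.4249, 0.2777, 0.1037]), array([0.012, 0.025, 0.031])), 'plate': (952, array([[0.3908, 0.2256, 0.0119],
       [0.4287, 0.3222, 0.0763]])), 'tabtop': (73, array([0.4257, 0.2739, 0.1106]))}
   plane n 405 dir y-axis [0.996 0.085] yaw -1.485 mid [0.4081 0.32  ] len 0.037
side small {'tab': (138, array([0.4613, 0.0982, 0.0938]), array([0.014, 0.034, 0.031])), 'plate': (675, array([[0.4271, 0.0567, 0.0116],
       [0.4705, 0.1379, 0.0684]])), 'tabtop': (58, array([0.4622, 0.0944, 0.1025]))}
   plane n 273 dir y-axis [-0.994  0.107] yaw 1.463 mid [0.4531 0.135 ] len 0.038
```

White candidates: A at scene pixel (387,231), about 0.68 m from the base, and B at (421,262), about 0.78 m. A is nearer, so A is the one meant. The crop confirms that A's back faces the stand side, and blue (407,183) and orange (354,185) face the same way. I'm moving above A now.

```bash
python3 -m inch '0.4 -0.697 0.093 0 0 0 1; 0.4 -0.697 0.093 0 0 0 1; 0.4 -0.697 0.093 0 0 0 1; 0.4 -0.697 0.093 0 0 0 1; 0.4 -0.697 0.093 0 0 0 1; 0.4 -0.697 0.093 0 0 0 1; 0.4 -0.697 0.093 0 0 0 1; 0.4 -0.697 0.093 0 0 0 1' 20 && python3 -m inch '0.4 0 0 0 0 0 0.54; 0.4 0 0 0 0 0 0.54; 0.4 0 0 0 0 0 0.54; 0.4 0 0 0 0 0 0.54; 0.4 0 0 0 0 0 0.54; 0.4 0 0 0 0 0 0.54'
python3 - <<'E'
from h import *
f=grab('wrist'); print(f['s']['eef_pos'],f['s']['ee_rot'],f['s']['width'],f['s']['q'])
cv2.imwrite('pics/w1.png',f['img'][:,:,::-1])
o,t,p=cradle(f,'large'); print(o)
d=proj(f,[[.647,.209,.12]]); print(d)
E
```

```text
t: 1.35
eef_pos: [0.6469, 0.2095, 0.2265]
ee_rot: [3.142, -0.0, -2.62]
force: [-0.2, -1.4, -0.4]
width: 0.0526
t: 1.95
eef_pos: [0.6472, 0.2089, 0.2266]
ee_rot: [3.142, 0.0, 3.105]
force: [0.5, -1.2, -0.9]
width: 0.0527
[0.64715401 0.2088708  0.22661725] [3.14155998e+00 9.56036783e-05 3.10527445e+00] 0.05267785895119005 [ 5.98143836e-01  3.66739920e-01  2.41364878e-02  3.22286862e-05
 -1.22809653e+00 -2.20526919e+00]
{'tab': (251, array([0.6435, 0.2079, 0.1132]), array([0.01 , 0.013, 0.031])), 'plate': (2834, array([[0.6144, 0.1544, 0.0113],
       [0.6509, 0.2628, 0.0843]])), 'tabtop': (164, array([0.6449, 0.2077, 0.119 ]))}
[[317.53767115 199.59780657]]
```

View pics/w1.png

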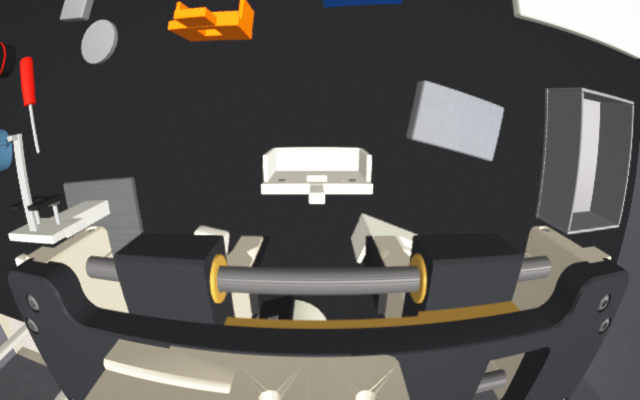

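The picture shows white A square to the jaws: tab at (317,195), plate edge horizontal at row 188. Descending to pinch.

```bash
python3 -m inch '0.4 0.004 -0.002 0.16 0 0 0; 0.4 0.004 -0.002 0.32 0 0 0; 0.4 0.004 -0.002 0.4 0 0 0; 0.4 0.004 -0.002 0.455 0 0 0; 0.4 0.004 -0.002 0.455 0 0 0; 1 0.004 -0.002 0.455 0 0 0; 1 0.004 -0.002 0.455 0 0 0; 1 0.004 -0.002 0.455 0 0 0; 1 0.004 -0.002 0.455 0 0 0; 1 0.004 -0.002 0.455 0 0 0' 25
```

```text
t: 3.0
eef_pos: [0.6461, 0.2087, 0.0908]
ee_rot: [3.141, 0.001, 3.1]
force: [0.1, -0.2, 0.1]
width: 0.0182
```

```bash
python3 -m inch '1 0 0 0 0 0 0; 1 0 0 0 0 0 0; 1 0 0 -0.1 0 0 0; 1 0 0 -0.2 0 0 0; 1 0 0 -0.2 0 0 0; 1 0 0 -0.2 0 0 0' 25
python3 - <<'E'
from h import *
f=grab('wrist'); s=f['s'];print(s['eef_pos'],s['ee_rot'],s['width'],s['force'])
cv2.imwrite('pics/w2.png',f['img'][:,:,::-1])
f=grab('side'); crop(f,140,120,460,400,2.2,'s2.png')
E
```

```text
t: 3.6
eef_pos: [0.6458, 0.2088, 0.1505]
ee_rot: [3.141, 0.001, 3.1]
force: [-0.3, 0.4, -3.0]
width: 0.0138
[0.64584533 0.20877371 0.15047201] [3.14052466e+00 6.47540526e-04 3.09952193e+00] 0.01380812672759073 [-0.31010923  0.39742181 -2.99182599]
```

View pics/s2.png

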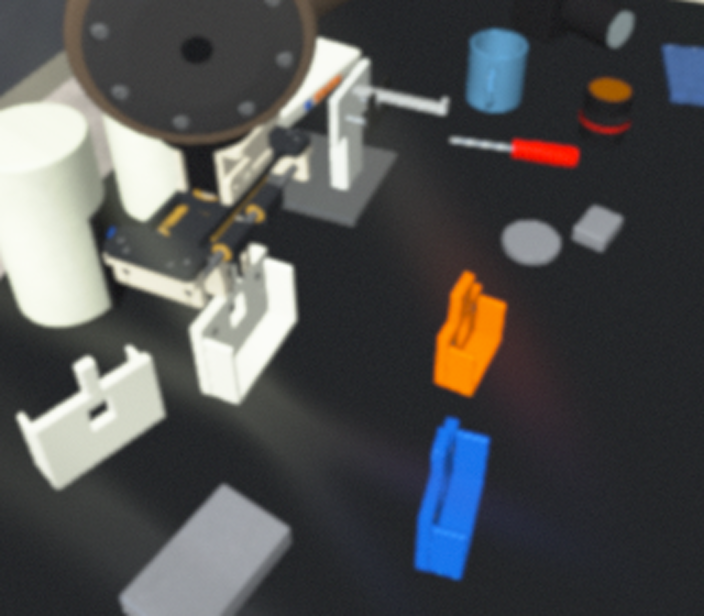

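View pics/w2.png

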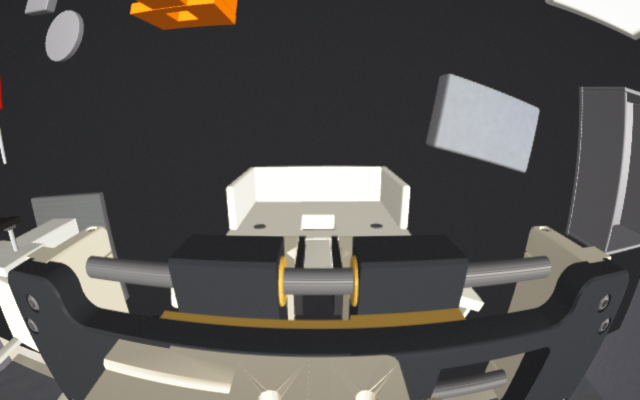

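```bash
python3 - <<'E'
from h import *
d=dict(np.load('pics/wrist0.npz')); 
R=Ro.from_euler('xyz',[3.13999037,-1.4e-4,-1.57091963]).as_matrix(); T=np.eye(4);T[:3,:3]=R;T[:3,3]=[.674527,-2.2e-5,.22565]
d['n']='wrist'; d['w_from_c']=T@d['tool_from_camera']
def stand(f):
    W=cloud(f); x,y,z=[W[...,i] for i in range(3)]
    p=W[(x>.56)&(x<.66)&(abs(y+.127)<.011)&(z>.145)&(z<.1525)]
    xs=[];ys=[]
    for a in np.arange(.56,.658,.006):
        q=p[(p[:,0]>=a)&(p[:,0]<a+.006)]
        if len(q)>15: lo,hi=np.percentile(q[:,1],[3,97]); xs.append(a+.003); ys.append((lo+hi)/2)
    print('bar fit',np.polyfit(xs,ys,1),'y at .6',np.polyval(np.polyfit(xs,ys,1),.6),len(xs), np.ptp(ys))
    q=W[(x>.53)&(x<.57)&(abs(y+.127)<.011)&(z>.153)&(z<.165)]; print('lip',len(q),np.percentile(q,[3,50,97],axis=0).round(4))
    b=W[(x>.655)&(x<.70)&(y>-.19)&(y<-.06)&(z>.154)&(z<.165)]; print('board',np.percentile(b,[3,97],axis=0).round(4))
    # front edge of board as fn of y
    ys=[];xs=[]
    for a in np.arange(-.17,-.085,.006):
        k=b[(b[:,1]>a)&(b[:,1]<a+.006)]
        if len(k)>10: ys.append(a+.003); xs.append(np.percentile(k[:,0],3))
    print('board front fit',np.polyfit(ys,xs,1) if len(ys)>3 else None,'xs',np.round(xs,4))
    for s in(-1,1):
        c=-.127+s*.022; q=W[(abs(y-c)<.008)&(x>.62)&(x<.66)&(z>.11)&(z<.164)]; print('pad',s,len(q),np.percentile(q,[2,50,98],axis=0).round(4))
stand(d)
E
```

```text
bar fit [-0.00923726 -0.12219538] y at .6 -0.12773773253005644 17 0.001103487633317246
lip 115 [[ 0.55   -0.1322  0.1538]
 [ 0.5541 -0.1271  0.1582]
 [ 0.5561 -0.1225  0.1599]]
board [[ 0.6648 -0.1591  0.1569]
 [ 0.6747 -0.0808  0.1602]]
board front fit [0.00717067 0.66594251] xs [0.6645 0.6646 0.6654 0.6654 0.6647 0.6647 0.6647 0.6647 0.6655 0.6655
 0.6655 0.6655 0.6654 0.6647]
pad -1 514 [[ 0.6315 -0.1563  0.1189]
 [ 0.637  -0.1493  0.1284]
 [ 0.6588 -0.1414  0.1581]]
pad 1 569 [[ 0.6314 -0.1127  0.1165]
 [ 0.6373 -0.1054  0.1297]
 [ 0.659  -0.0974  0.1579]]
```

```bash
python3 -m inch '1 0 0 -0.12 0 0 0; 1 0.06 -0.08 -0.233 0 0 0; 1 0.12 -0.16 -0.233 0 0 0; 1 0.18 -0.26 -0.233 0 0 0; 1 0.24 -0.36 -0.233 0 0 0; 1 0.3 -0.46 -0.233 0 0 0; 1 0.36 -0.56 -0.233 0 0 -0.016; 1 0.373 -0.66 -0.233 0 0 -0.032; 1 0.373 -0.75 -0.233 0 0 -0.032; 1 0.373 -0.85 -0.233 0 0 -0.032; 1 0.373 -0.93 -0.233 0 0 -0.032; 1 0.373 -0.98 -0.233 0 0 -0.032' 30
```

```text
t: 4.9
eef_pos: [0.5208, -0.082, 0.2189]
ee_rot: [-3.141, -0.002, 3.132]
force: [0.8, 0.2, -1.1]
width: 0.0139
```

```bash
python3 -m inch '1 0 -0.08 0 0 0 0; 1 0 -0.15 0.03 0 0 0; 1 0 -0.15 0.07 0 0 0; 1 0 -0.15 0.106 0 0 0; 1 0 -0.15 0.106 0 0 0; 1 0 -0.15 0.106 0 0 0'
python3 - <<'E'
from h import *
f=grab('wrist'); s=f['s'];print(s['eef_pos'],s['ee_rot'],s['width'],s['force'])
cv2.imwrite('pics/w3.png',f['img'][:,:,::-1])
g=grab('side'); crop(g,180,80,420,260,3.2,'s3.png')
h=grab('scene'); crop(h,200,130,360,270,4,'c3.png')
for F in(g,h):
  W=cloud(F);x,y,z=[W[...,i] for i in range(3)]
  m=masks(F)['white']&(x>.47)&(x<.54)&(y>-.2)&(y<-.05)&(z>.08)&(z<.23)
  p=W[m]; print(len(p),np.percentile(p,[2,50,98],axis=0).round(4))
E
```

```text
t: 5.5
eef_pos: [0.5213, -0.1249, 0.1878]
ee_rot: [-3.141, -0.001, 3.134]
force: [0.3, 0.2, -1.2]
width: 0.0136
[ 0.52131807 -0.12493266  0.18782486] [-3.14137059e+00 -9.74617210e-04  3.13413516e+00] 0.013561189992687189 [ 0.31297319  0.18227704 -1.21152585]
1046 [[ 0.4904 -0.1773  0.0996]
 [ 0.5114 -0.1015  0.1415]
 [ 0.5288 -0.0656  0.2061]]
781 [[ 0.5033 -0.1781  0.1016]
 [ 0.5272 -0.1205  0.1513]
 [ 0.5328 -0.0684  0.2183]]
```

View pics/s3.png

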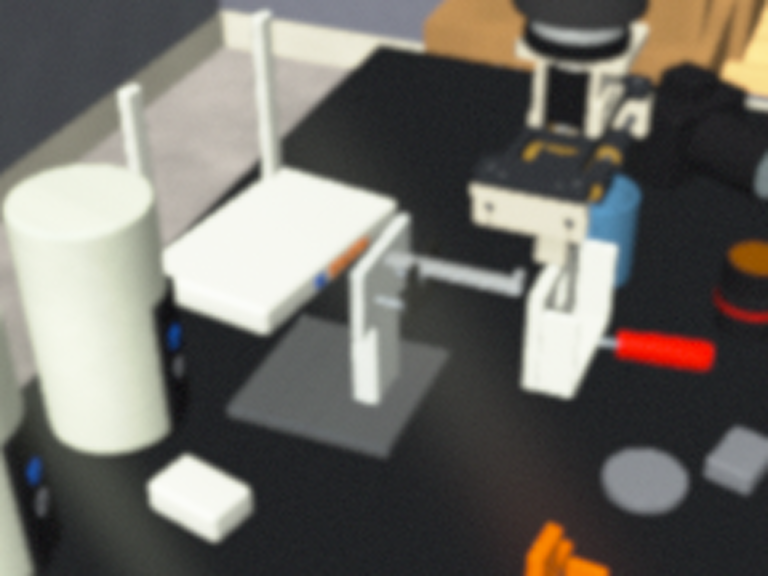

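View pics/w3.png

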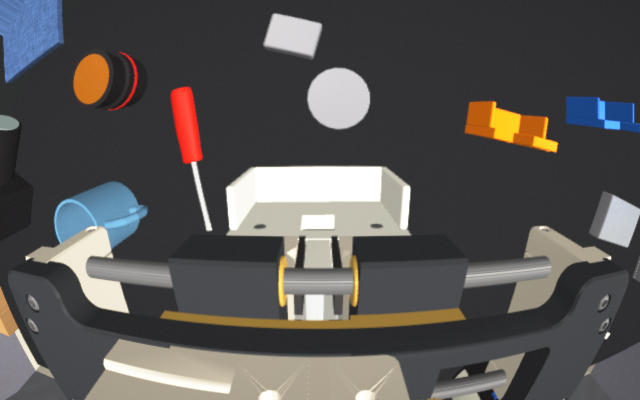

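View pics/c3.png

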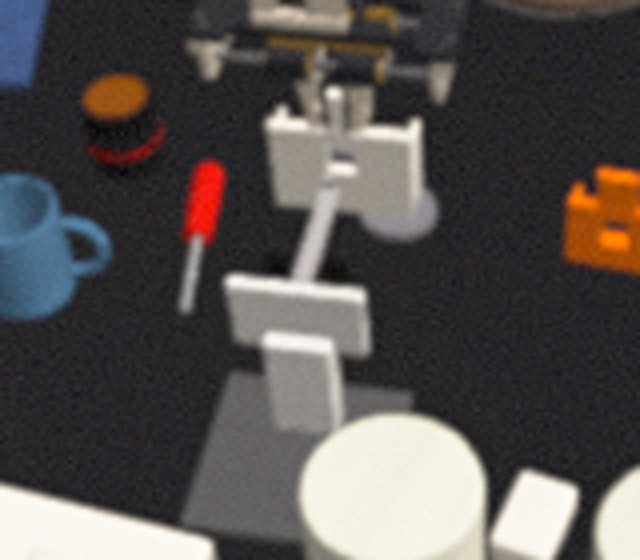

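```bash
python3 -m inch '1 -0.03 0 0.003 0 0 0; 1 -0.06 0 0.003 0 0 0; 1 -0.1 0 0.003 0 0 0; 1 -0.14 0 0.003 0 0 0; 1 -0.18 0 0.003 0 0 0; 1 -0.22 0 0.003 0 0 0; 1 -0.26 0 0.003 0 0 0; 1 -0.3 0 0.003 0 0 0; 1 -0.3 0 0.003 0 0 0'
python3 - <<'E'
from h import *
s=arm.get_state();print(s['eef_pos'],s['ee_rot'],s['force'])
h=grab('scene'); crop(h,200,130,360,270,4,'c4.png')
E
```

```text
t: 6.55
eef_pos: [0.613, -0.1263, 0.1868]
ee_rot: [-3.141, -0.0, 3.133]
force: [0.0, -0.2, -1.7]
width: 0.0138
[ 0.61297217 -0.12630795  0.1867801 ] [-3.14133386e+00 -9.93906550e-05  3.13329628e+00] [ 0.00619907 -0.17852753 -1.73649192]
```

View pics/c4.png

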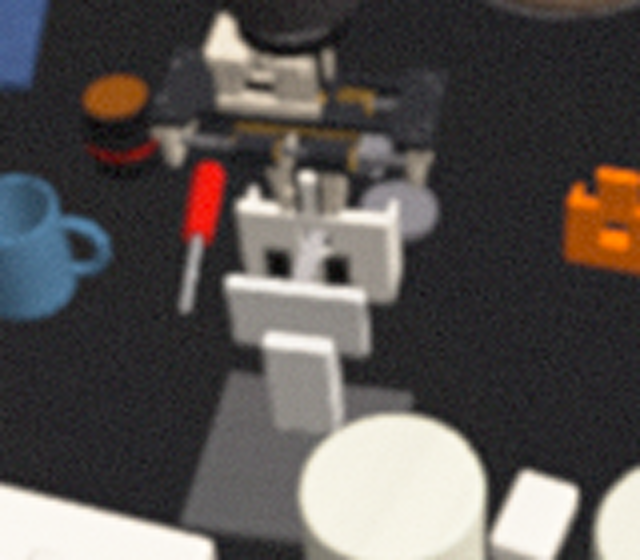

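```bash
python3 -m inch '1 -0.008 -0.005 0 0 0 0; 1 -0.016 -0.005 0 0 0 0; 1 -0.024 -0.005 0 0 0 0; 1 -0.03 -0.005 0 0 0 0; 1 -0.03 -0.005 0 0 0 0'; python3 -m inch '1 -0.003 0 0 0 0 0; 1 -0.006 0 0 0 0 0; 1 -0.006 0 0 0 0 0'; python3 -m inch '1 -0.003 0 0 0 0 0; 1 -0.006 0 0 0 0 0; 1 -0.006 0 0 0 0 0'
```

```text
t: 7.1
eef_pos: [0.6205, -0.1278, 0.1874]
ee_rot: [3.142, 0.0, 3.133]
force: [0.1, 0.8, -2.2]
width: 0.0135
t: 7.4
eef_pos: [0.6222, -0.1279, 0.1873]
ee_rot: [-3.142, 0.0, 3.133]
force: [-1.0, -0.2, -1.0]
width: 0.0139
t: 7.7
eef_pos: [0.6241, -0.1279, 0.1873]
ee_rot: [-3.142, 0.0, 3.133]
force: [-0.1, 0.1, -2.7]
width: 0.0137
```

```bash
python3 -m inch '1 -0.003 0 0 0 0 0; 1 -0.005 0 0 0 0 0; 1 -0.005 0 0 0 0 0'; python3 -m inch '1 -0.002 0 0 0 0 0; 1 -0.004 0 0 0 0 0; 1 -0.004 0 0 0 0 0'
```

```text
t: 8.0
eef_pos: [0.6255, -0.1279, 0.1872]
ee_rot: [-3.142, -0.0, 3.133]
force: [0.2, -0.4, -2.5]
width: 0.014
t: 8.3
eef_pos: [0.6263, -0.1279, 0.1871]
ee_rot: [3.142, -0.001, 3.133]
force: [-2.0, 0.0, -1.6]
width: 0.0139
```

```bash
python3 -m inch '1 -0.002 0 0 0 0 0; 1 -0.002 0 0 0 0 0'; python3 -m inch '1 -0.002 0 0 0 0 0; 1 -0.002 0 0 0 0 0'
```

```text
t: 8.5
eef_pos: [0.6266, -0.1279, 0.1871]
ee_rot: [3.142, -0.001, 3.133]
force: [-3.7, 0.0, -1.0]
width: 0.014
t: 8.7
eef_pos: [0.6271, -0.128, 0.1871]
ee_rot: [-3.142, -0.002, 3.133]
force: [-4.8, 0.2, 1.1]
width: 0.0138
```

```bash
python3 -m inch '1 0 0 0.012 0 0 0; 1 0 0 0.022 0 0 0; 1 0 0 0.032 0 0 0; 1 0 0 0.042 0 0 0; 1 0 0 0.042 0 0 0';  python3 -m inch '1 0 0 0.003 0 0 0; 1 0 0 0.005 0 0 0; 1 0 0 0.005 0 0 0'; python3 -m inch '1 0 0 0.003 0 0 0; 1 0 0 0.003 0 0 0'
```

```text
t: 9.2
eef_pos: [0.6268, -0.1281, 0.1739]
ee_rot: [-3.142, -0.002, 3.133]
force: [-3.9, -0.4, -3.1]
width: 0.0134
t: 9.5
eef_pos: [0.6271, -0.1281, 0.1731]
ee_rot: [-3.141, -0.002, 3.133]
force: [-6.3, 0.6, 0.3]
width: 0.0139
t: 9.7
eef_pos: [0.627, -0.1281, 0.1722]
ee_rot: [-3.141, -0.002, 3.133]
force: [-6.0, -0.4, -0.6]
width: 0.0137
```

```bash
python3 -m inch '1 0 0 0.002 0 0 0; 1 0 0 0.002 0 0 0'; python3 -m inch '1 0 0 0.002 0 0 0; 1 0 0 0.002 0 0 0'; python3 -m inch '1 0 0 0.002 0 0 0; 1 0 0 0.002 0 0 0'
```

```text
t: 9.9
eef_pos: [0.6271, -0.1281, 0.1716]
ee_rot: [-3.141, -0.001, 3.133]
force: [-6.4, 0.1, 0.5]
width: 0.0141
t: 10.1
eef_pos: [0.6271, -0.1281, 0.1711]
ee_rot: [-3.141, -0.001, 3.133]
force: [-5.4, 0.4, 0.1]
width: 0.0139
t: 10.3
eef_pos: [0.6271, -0.1281, 0.1705]
ee_rot: [-3.141, -0.001, 3.133]
force: [-6.2, -0.6, 1.3]
width: 0.0139
```

```bash
python3 -m inch '1 0 0 0.002 0 0 0; 1 0 0 0.002 0 0 0'; python3 -m inch '1 0 0 0.002 0 0 0; 1 0 0 0.002 0 0 0'
python3 - <<'E'
from h import *
g=grab('side'); crop(g,180,80,420,260,3.2,'s5.png')
h=grab('scene'); crop(h,200,130,360,270,4,'c5.png')
E
```

```text
t: 10.5
eef_pos: [0.6271, -0.1281, 0.17]
ee_rot: [-3.141, -0.001, 3.133]
force: [-6.3, -0.3, 1.3]
width: 0.0139
t: 10.7
eef_pos: [0.6271, -0.1281, 0.1696]
ee_rot: [-3.141, -0.001, 3.133]
force: [-7.3, 0.4, 1.9]
width: 0.014
```

View pics/s5.png

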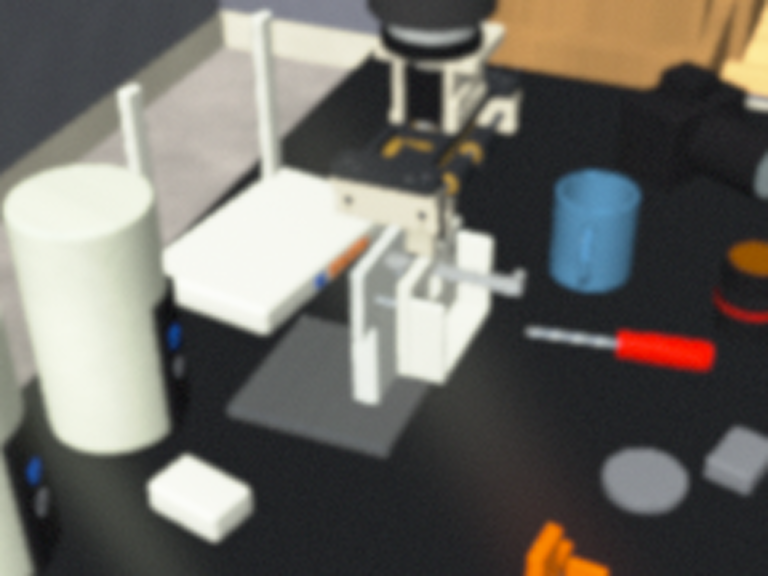

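View pics/c5.png

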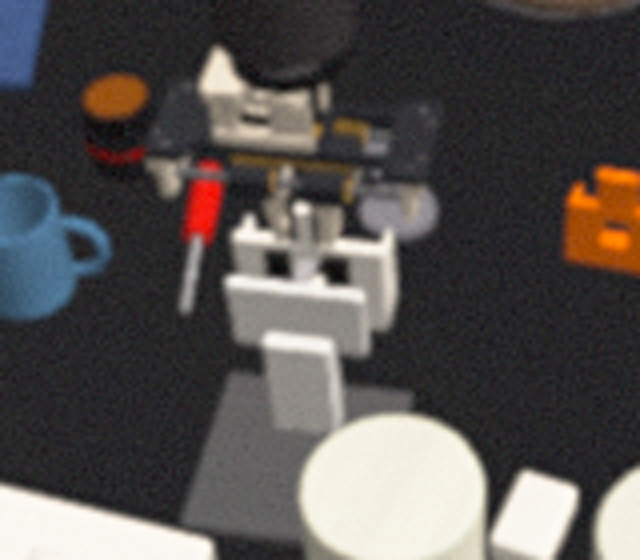

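```bash
python3 -m inch '1 0.003 0 0 0 0 0; 1 0.006 0 0 0 0 0; 1 0.006 0 0 0 0 0'; python3 -m inch '0.7 0 0 0 0 0 0; 0.7 0 0 0 0 0 0; 0.7 0 0 0 0 0 0; 0.7 0 0 0 0 0 0'
python3 - <<'E'
from h import *
W=None
for n in('scene','side'):
  F=grab(n); W=cloud(F);x,y,z=[W[...,i] for i in range(3)]
  p=W[masks(F)['white']&(abs(y+.128)<.015)&(x>.58)&(x<.66)&(z>.17)&(z<.21)]; print(n,len(p),np.percentile(p,[2,50,98],axis=0).round(4))
  if n=='side': crop(F,240,110,400,230,5,'s6.png')
E
```

```text
t: 11.1
eef_pos: [0.6265, -0.1281, 0.1697]
ee_rot: [-3.141, 0.001, 3.133]
force: [-2.7, -0.9, 0.2]
width: 0.0138
t: 11.5
eef_pos: [0.6264, -0.1278, 0.1694]
ee_rot: [3.142, 0.001, 3.133]
force: [-0.6, 0.9, -0.7]
width: 0.0263
scene 60 [[ 0.6239 -0.1417  0.1705]
 [ 0.6315 -0.1265  0.189 ]
 [ 0.6387 -0.1137  0.2039]]
side 15 [[ 0.6171 -0.1428  0.1705]
 [ 0.6218 -0.1398  0.175 ]
 [ 0.6243 -0.1251  0.1911]]
```

View pics/s6.png

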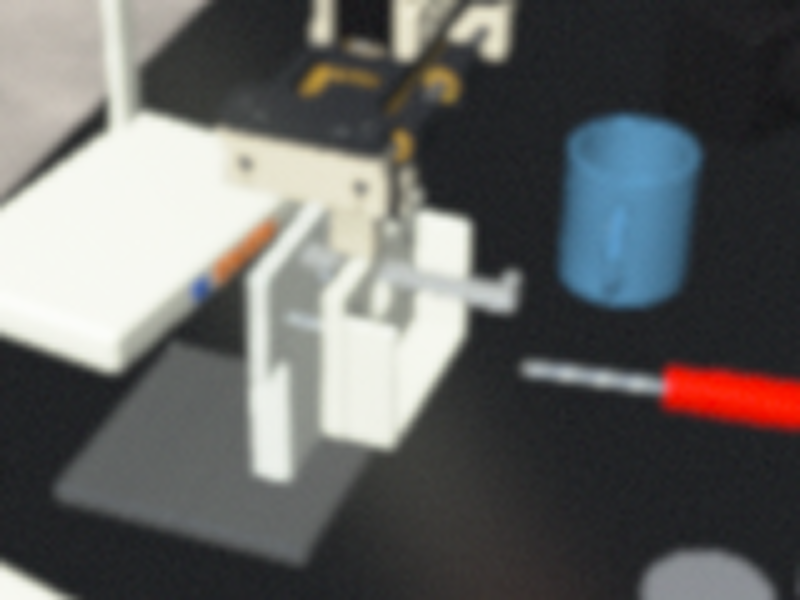

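```bash
python3 -m inch '0.7 0 0 -0.03 0 0 0; 0.7 0 0 -0.13 0 0 0; 0.6 0.1 0 -0.27 0 0 0; 0.6 0.25 0 -0.27 0 0 0; 0.6 0.25 0 -0.27 0 0 0'
python3 - <<'E'
from h import *
for n in('scene','wrist','side'):
  F=grab(n); W=cloud(F);x,y,z=[W[...,i] for i in range(3)]
  m=masks(F)['white']&(x>.56)&(x<.655)&(y>-.2)&(y<-.06)
  p=W[m&(abs(y+.128)<.01)&(z>.172)&(z<.21)]; print(n,'tab',len(p),np.percentile(p,[2,50,98],axis=0).round(4))
  A=np.c_[p[:,2],np.ones(len(p))]; print('  x vs z slope',np.linalg.lstsq(A,p[:,0],rcond=None)[0])
  p=W[m&(z>.075)&(z<.17)]; print('  body',len(p),np.percentile(p,[2,50,98],axis=0).round(4))
  if n=='side': crop(F,240,110,400,230,5,'s7.png')
  if n=='wrist': cv2.imwrite('pics/w7.png',F['img'][:,:,::-1]); print(F['s']['eef_pos'],F['s']['force'])
E
```

```text
t: 12.1
eef_pos: [0.5475, -0.1274, 0.2529]
ee_rot: [3.141, 0.003, 3.133]
force: [0.7, 1.0, 0.3]
width: 0.0347
scene tab 49 [[ 0.6226 -0.1338  0.1729]
 [ 0.631  -0.1268  0.1913]
 [ 0.6352 -0.1205  0.202 ]]
  x vs z slope [-0.0779226  0.6446529]
  body 491 [[ 0.5706 -0.1814  0.0866]
 [ 0.6308 -0.1198  0.1497]
 [ 0.6469 -0.0714  0.1663]]
wrist tab 269 [[ 0.6203 -0.134   0.1878]
 [ 0.6218 -0.1274  0.1982]
 [ 0.6295 -0.1208  0.1999]]
  x vs z slope [0.43015632 0.53889604]
  body 3685 [[ 0.5642 -0.1788  0.0799]
 [ 0.6059 -0.1272  0.0953]
 [ 0.622  -0.0767  0.1495]]
[ 0.54944004 -0.12730898  0.25242554] [0.84574937 0.36327428 0.08389104]
side tab 53 [[ 0.6218 -0.1313  0.1722]
 [ 0.6253 -0.1217  0.1881]
 [ 0.6319 -0.1186  0.1992]]
  x vs z slope [0.08658364 0.60973367]
  body 1136 [[ 0.5729 -0.1797  0.0804]
 [ 0.6151 -0.1204  0.1273]
 [ 0.6458 -0.069   0.1629]]
```

View pics/s7.png

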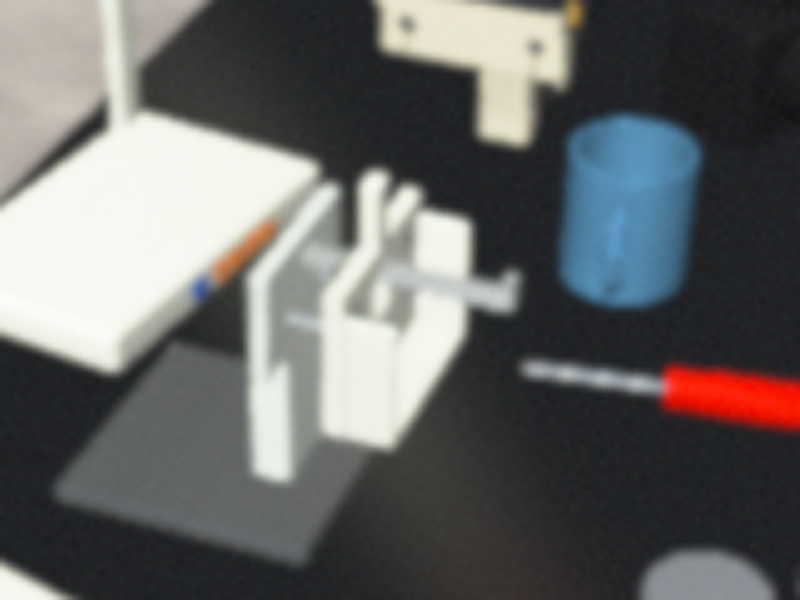

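View pics/w7.png

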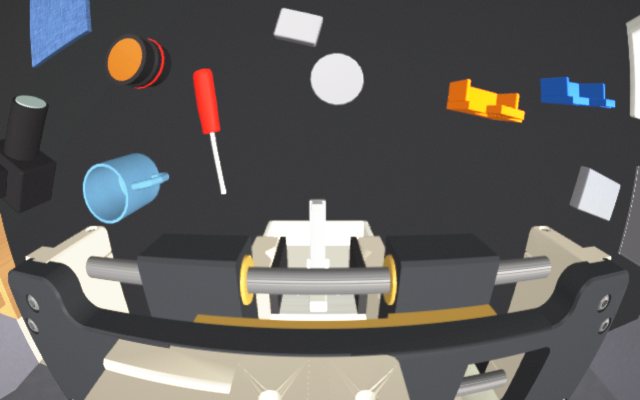

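White hangs upright: tab top at z≈0.1995 and bottom at z≈0.080, with the tab in pixel rows 170–260 of the side crop. Next I'm fetching blue.

```bash
python3 -m inch '0.4 0.1 0.16 0 0 0 0; 0.4 0.2 0.32 0 0 0 -0.02; 0.4 0.3 0.48 0 0 0 -0.04; 0.4 0.4 0.64 0 0 0 -0.06; 0.4 0.42 0.8 0 0 0 -0.08; 0.4 0.42 0.96 0 0 0 -0.0875; 0.4 0.42 1 0 0 0 -0.0875'; python3 -m inch '0.4 0.03 0.16 0 0 0 0; 0.4 0.03 0.333 0.06 0 0 0; 0.4 0.03 0.333 0.12 0 0 0; 0.4 0.03 0.333 0.12 0 0 0'
python3 - <<'E'
from h import *
f=grab('wrist'); print(f['s']['eef_pos'],f['s']['ee_rot'],f['s']['width'],f['s']['q'])
cv2.imwrite('pics/w8.png',f['img'][:,:,::-1])
o,t,p=cradle(f,'medium'); print(o)
E
```

```text
t: 12.95
eef_pos: [0.4275, 0.1772, 0.2506]
ee_rot: [3.141, 0.001, -3.056]
force: [0.9, 0.1, 1.1]
width: 0.0524
t: 13.35
eef_pos: [0.4093, 0.2734, 0.2113]
ee_rot: [-3.137, -0.004, -3.056]
force: [-0.4, -0.4, -0.2]
width: 0.0525
[0.40927743 0.2734481  0.21125727] [-3.13743763 -0.00421267 -3.05631271] 0.052514286548449904 [ 9.88660919e-01  7.01283206e-02 -3.98736403e-01 -8.23633199e-04
 -1.10780266e+00 -2.47379852e+00]
{'tab': (487, array([0.4222, 0.2724, 0.1046]), array([0.011, 0.023, 0.031])), 'plate': (2541, array([[0.3905, 0.2244, 0.0118],
       [0.4305, 0.318 , 0.0767]])), 'tabtop': (286, array([0.4238, 0.2725, 0.1111]))}
```

View pics/w8.png

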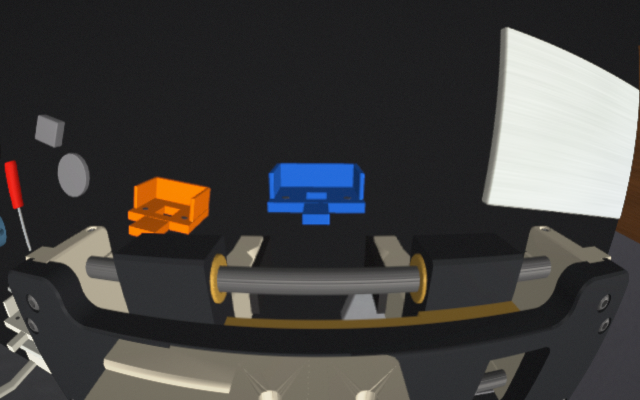

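```bash
python3 -m inch '0.4 -0.051 -0.007 0.1 0 0 0; 0.4 -0.051 -0.007 0.25 0 0 0; 0.4 -0.051 -0.007 0.37 0 0 0; 0.4 -0.051 -0.007 0.431 0 0 0; 0.4 -0.051 -0.007 0.431 0 0 0; 1 -0.051 -0.007 0.431 0 0 0; 1 -0.051 -0.007 0.431 0 0 0; 1 -0.051 -0.007 0.431 0 0 0; 1 -0.051 -0.007 0.431 0 0 0; 1 -0.051 -0.007 0.431 0 0 0; 1 -0.051 -0.007 0.431 0 0 0' 30
```

```text
t: 14.5
eef_pos: [0.4262, 0.2723, 0.0859]
ee_rot: [3.141, 0.001, -3.058]
force: [-0.5, -0.6, 7.6]
width: 0.024
```

```bash
python3 -m inch '1 -0.051 -0.007 0.0 0 0 0; 1 0 0 0 0 0 0' 30 2>&1 | head -0; python3 -c "
from h import *
s=arm.get_state();print(s['t'],s['eef_pos'],s['force'],s['moment'])"
```

```text
14.7 [0.42820771 0.27285318 0.08574446] [ 2.8934173  -3.92891399 22.94413076] [-1.34031073 -3.16142818 -0.03056131]
```

```bash
python3 -m inch '1 0 0 -0.02 0 0 0; 1 0 0 -0.02 0 0 0'
python3 - <<'E'
from h import *
s=arm.get_state();print(s['t'],s['eef_pos'],s['ee_rot'],s['force'],s['moment'],s['width'],s['q'])
F=grab('side'); crop(F,240,200,480,390,3.2,'s9.png')
F=grab('wrist');cv2.imwrite('pics/w9.png',F['img'][:,:,::-1])
E
```

```text
t: 14.9
eef_pos: [0.4254, 0.2719, 0.0915]
ee_rot: [3.141, 0.0, -3.058]
force: [-0.3, 1.4, -1.5]
width: 0.0238
14.9 [0.42535729 0.27186878 0.09151161] [ 3.14110327e+00  1.59425316e-04 -3.05783005e+00] [-0.25863618  1.42593946 -1.51499086] [ 0.00082713 -0.14524424 -0.01995276] 0.02378974831581987 [ 9.58287694e-01  2.15247012e-01 -5.37469287e-01 -2.62579744e-04
 -8.17602322e-01 -2.44514182e+00]
```

View pics/s9.png

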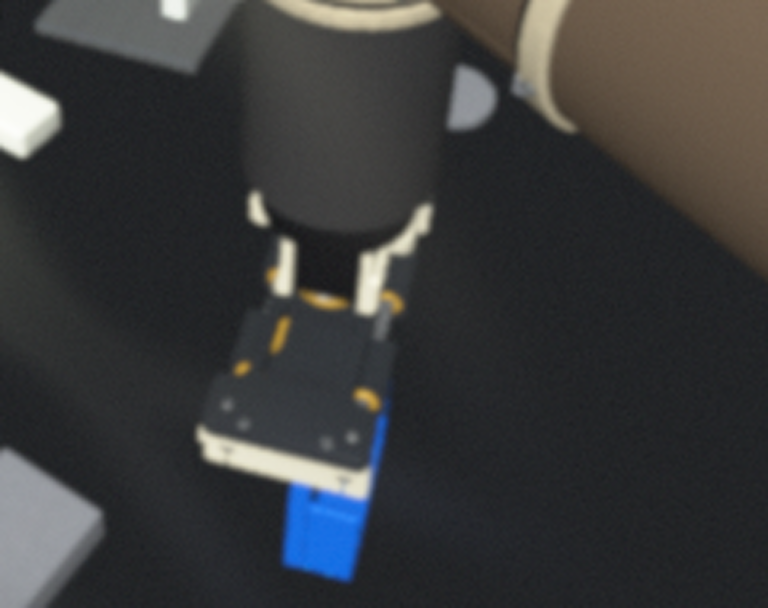

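View pics/w9.png

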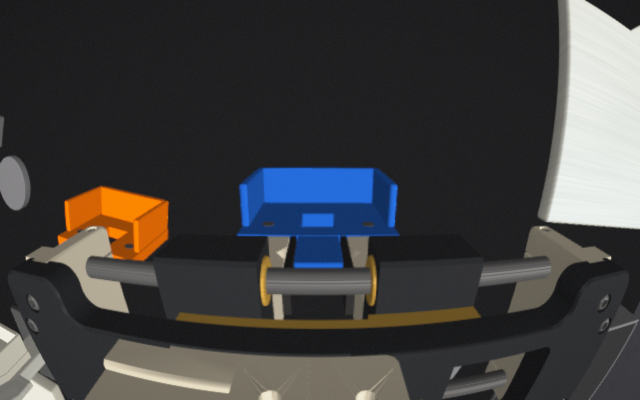

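```bash
python3 -m inch '1 0 0 -0.1 0 0 0; 1 0 0 -0.2 0 0 0; 1 0 0 -0.3 0 0 0; 1 0 0 -0.3 0 0 0; 1 0 0 -0.3 0 0 0'
python3 - <<'E'
from h import *
s=arm.get_state();print(s['t'],s['eef_pos'],s['ee_rot'],s['force'],s['width'])
F=grab('wrist');cv2.imwrite('pics/w10.png',F['img'][:,:,::-1])
for n in('scene','side','wrist'):
  F=grab(n); W=cloud(F);x,y,z=[W[...,i] for i in range(3)]
  m=cv2.erode(masks(F)['blue'].astype(np.uint8),np.ones((2,2)))>0
  p=W[m&(x>.36)&(x<.46)&(y>.19)&(y<.34)&(z>.06)&(z<.24)]; print(n,len(p),np.percentile(p,[1,50,99],axis=0).round(4))
  if n=='scene':
    q=p[p[:,2]<.165]; A=np.c_[q[:,1:],np.ones(len(q))]
    k=np.ones(len(q),bool)
    for _ in range(6):
        c=np.linalg.lstsq(A[k],q[k,0],rcond=None)[0]; k=abs(A@c-q[:,0])<.003
    print('back plane x = a*y+b*z+c',c.round(4),k.sum(),'back x at tcp',c@np.array([s['eef_pos'][1],s['eef_pos'][2],1]))
    crop(F,360,100,480,200,6,'c10.png')
E
```

```text
t: 15.5
eef_pos: [0.4255, 0.2719, 0.181]
ee_rot: [3.141, 0.0, -3.059]
force: [0.2, 0.3, -1.6]
width: 0.0238
15.5 [0.42554394 0.27187632 0.18099405] [ 3.14060101e+00  1.51508927e-04 -3.05852651e+00] [ 0.17487225  0.31957871 -1.64513343] 0.023786496794969154
scene 550 [[0.4229 0.2233 0.0965]
 [0.4299 0.2722 0.1373]
 [0.4365 0.3185 0.2065]]
back plane x = a*y+b*z+c [-0.0802 -0.0057  0.4527] 379 back x at tcp 0.42989580235828506
side 798 [[0.3895 0.2253 0.095 ]
 [0.4079 0.3181 0.124 ]
 [0.4249 0.321  0.1695]]
wrist 11277 [[0.3895 0.2238 0.0969]
 [0.4169 0.2707 0.1271]
 [0.427  0.3164 0.205 ]]
```

View pics/c10.png

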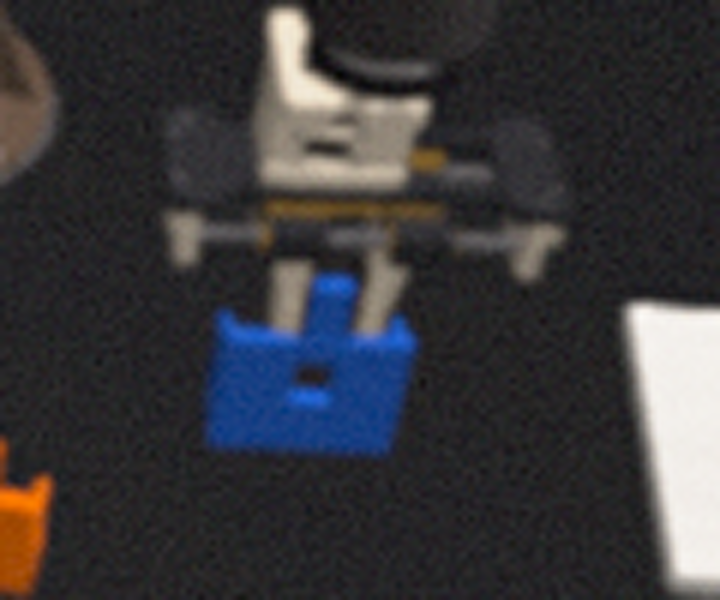

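View pics/w10.png

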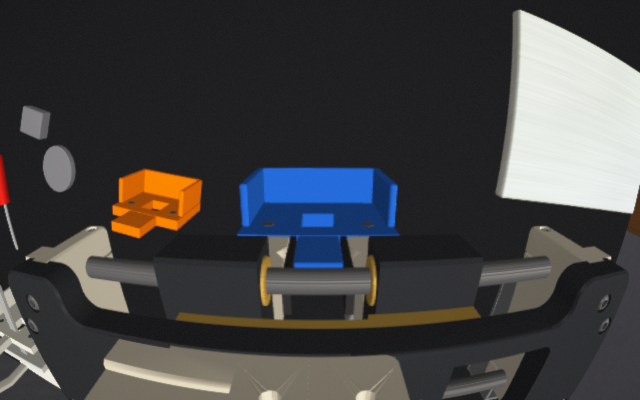

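```bash
python3 -m inch '1 0 0 -0.08 0 0 0; 1 -0.02 -0.08 -0.13 0 0 0; 1 -0.04 -0.18 -0.13 0 0 0; 1 -0.06 -0.28 -0.13 0 0 0.02; 1 -0.08 -0.39 -0.13 0 0 0.04; 1 -0.1 -0.5 -0.13 0 0 0.06; 1 -0.12 -0.61 -0.13 0 0 0.08; 1 -0.14 -0.72 -0.13 0 0 0.0876; 1 -0.155 -0.83 -0.13 0 0 0.0876; 1 -0.155 -0.92 -0.13 0 0 0.0876; 1 -0.155 -1 -0.13 0 0 0.0876; 1 -0.155 -1 -0.13 0 0 0.0876'
```

```text
t: 16.9
eef_pos: [0.4965, -0.0256, 0.2188]
ee_rot: [-3.141, -0.002, 3.131]
force: [-0.1, 1.1, -0.8]
width: 0.0239
```

```bash
python3 -m inch '1 -0.03 -0.1 0 0 0 0; 1 -0.06 -0.2 0.02 0 0 0; 1 -0.085 -0.28 0.05 0 0 0; 1 -0.085 -0.337 0.08 0 0 0; 1 -0.085 -0.337 0.097 0 0 0; 1 -0.085 -0.337 0.097 0 0 0; 1 -0.085 -0.337 0.097 0 0 0'
python3 - <<'E'
from h import *
s=arm.get_state();print(s['t'],s['eef_pos'],s['ee_rot'],s['force'],s['width'])
for n in('scene','side'):
  F=grab(n); W=cloud(F);x,y,z=[W[...,i] for i in range(3)]
  m=cv2.erode(masks(F)['blue'].astype(np.uint8),np.ones((2,2)))>0
  p=W[m&(x>.46)&(x<.56)&(y>-.2)&(y<-.04)&(z>.06)&(z<.26)]; print(n,'blue',len(p),np.percentile(p,[1,50,99],axis=0).round(4))
  m=masks(F)['white']
  p=W[m&(x>.56)&(x<.65)&(y>-.2)&(y<-.04)&(z>.07)&(z<.22)]; print(n,'white',len(p),np.percentile(p,[1,50,99],axis=0).round(4))
  if n=='side': crop(F,240,110,400,230,5,'s11.png')
  else: crop(F,220,130,350,230,6,'c11.png')
E
```

```text
t: 17.6
eef_pos: [0.5216, -0.1239, 0.1907]
ee_rot: [-3.142, -0.0, 3.134]
force: [-0.7, -1.0, -1.5]
width: 0.0238
17.6 [ 0.52163623 -0.12394015  0.19073943] [-3.14154051e+00 -4.69946355e-04  3.13374409e+00] [-0.69432685 -1.00301257 -1.49497439] 0.023794027623354034
scene blue 435 [[ 0.5004 -0.1675  0.1113]
 [ 0.5266 -0.1161  0.1552]
 [ 0.5308 -0.0746  0.2179]]
scene white 538 [[ 0.5649 -0.1824  0.0832]
 [ 0.6306 -0.1218  0.1503]
 [ 0.6459 -0.0713  0.2004]]
side blue 754 [[ 0.4902 -0.169   0.1062]
 [ 0.5074 -0.097   0.1388]
 [ 0.5259 -0.0715  0.1808]]
side white 1182 [[ 0.5666 -0.1808  0.0794]
 [ 0.6164 -0.1207  0.1293]
 [ 0.6453 -0.0687  0.1969]]
```

View pics/s11.png

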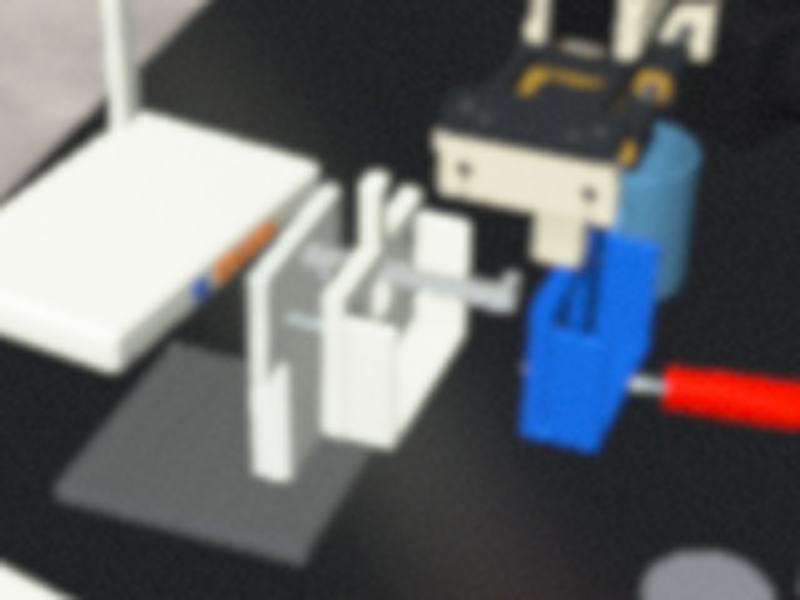

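View pics/c11.png

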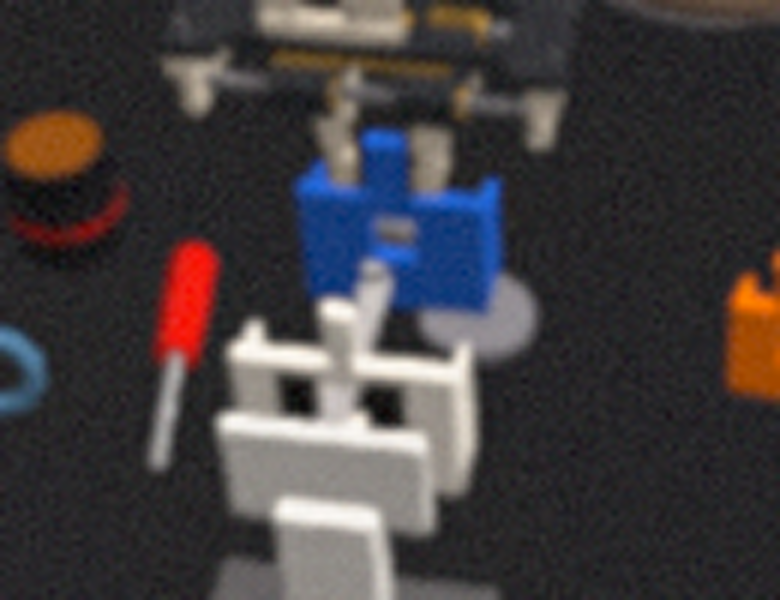

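```bash
python3 -m inch '1 0 -0.006 0 0 0 0; 1 0 -0.006 0 0 0 0; 1 -0.03 -0.006 0 0 0 0; 1 -0.06 -0.006 0 0 0 0; 1 -0.06 -0.006 0 0 0 0; 1 -0.06 -0.006 0 0 0 0'
```

```text
t: 18.3
eef_pos: [0.5398, -0.1266, 0.1905]
ee_rot: [3.142, -0.001, 3.133]
force: [0.7, 0.8, -2.1]
width: 0.0238
```

```bash
python3 -m inch '1 -0.04 -0.002 0 0 0 0; 1 -0.08 -0.002 0 0 0 0; 1 -0.11 -0.002 0 0 0 0; 1 -0.11 -0.002 0 0 0 0; 1 -0.11 -0.002 0 0 0 0'
python3 - <<'E'
from h import *
s=arm.get_state();print(s['t'],s['eef_pos'],s['ee_rot'],s['force'],s['width'])
F=grab('scene'); crop(F,220,130,350,230,6,'c12.png')
f=grab('wrist'); cv2.imwrite('pics/w12.png',f['img'][:,:,::-1])
E
```

```text
t: 18.8
eef_pos: [0.5726, -0.1274, 0.1904]
ee_rot: [3.142, -0.001, 3.133]
force: [-0.2, 0.1, -0.8]
width: 0.0238
18.8 [ 0.57258818 -0.12744568  0.19039262] [ 3.14154657e+00 -9.53686987e-04  3.13296874e+00] [-0.21620394  0.12215573 -0.75574636] 0.023825640141674074
```

View pics/c12.png

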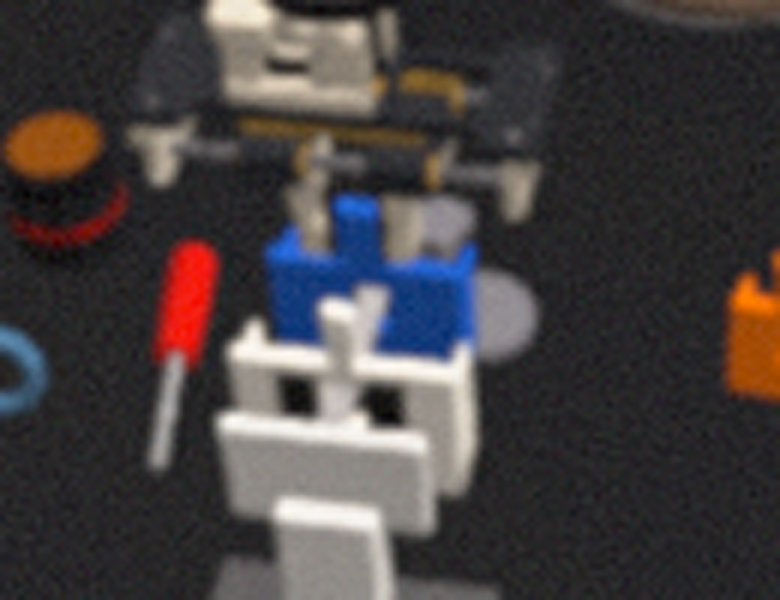

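View pics/w12.png

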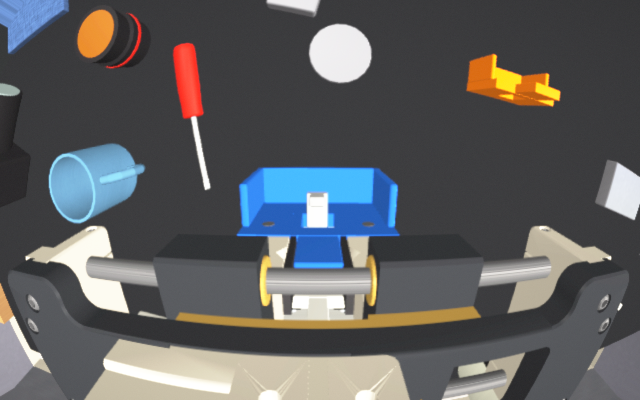

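```bash
python3 -m inch '1 -0.02 0 0 0 0 0; 1 -0.04 0 0 0 0 0; 1 -0.06 0 0 0 0 0; 1 -0.06 0 0 0 0 0';python3 -m inch '1 -0.02 0 0 0 0 0; 1 -0.04 0 0 0 0 0; 1 -0.06 0 0 0 0 0; 1 -0.06 0 0 0 0 0'
```

```text
t: 19.3
eef_pos: [0.5915, -0.1276, 0.1907]
ee_rot: [-3.141, 0.0, 3.133]
force: [-0.4, 0.0, -2.0]
width: 0.024
t: 19.7
eef_pos: [0.6095, -0.1278, 0.1907]
ee_rot: [-3.141, 0.0, 3.133]
force: [0.7, -0.6, -0.7]
width: 0.0236
```

```bash
python3 -m inch '1 -0.006 0 0 0 0 0; 1 -0.012 0 0 0 0 0; 1 -0.012 0 0 0 0 0'; python3 -m inch '1 -0.003 0 0 0 0 0; 1 -0.005 0 0 0 0 0; 1 -0.005 0 0 0 0 0'
```

```text
t: 20.0
eef_pos: [0.6123, -0.1278, 0.1908]
ee_rot: [-3.142, -0.0, 3.133]
force: [-0.5, 0.7, -2.4]
width: 0.0239
t: 20.3
eef_pos: [0.6138, -0.1278, 0.1909]
ee_rot: [-3.142, 0.0, 3.133]
force: [0.6, -0.5, -2.1]
width: 0.0236
```

```bash
python3 -m inch '1 -0.003 0 0 0 0 0; 1 -0.005 0 0 0 0 0; 1 -0.005 0 0 0 0 0'; python3 -m inch '1 -0.003 0 0 0 0 0; 1 -0.003 0 0 0 0 0'; python3 -m inch '1 -0.003 0 0 0 0 0; 1 -0.003 0 0 0 0 0'
```

```text
t: 20.6
eef_pos: [0.6153, -0.1278, 0.1909]
ee_rot: [-3.142, 0.0, 3.133]
force: [0.3, 1.1, -2.1]
width: 0.024
t: 20.8
eef_pos: [0.616, -0.1279, 0.1908]
ee_rot: [-3.142, -0.0, 3.133]
force: [-0.8, 0.4, -1.1]
width: 0.024
t: 21.0
eef_pos: [0.6167, -0.1279, 0.1907]
ee_rot: [-3.142, -0.001, 3.133]
force: [-2.0, 0.2, -1.5]
width: 0.0241
```

```bash
python3 -m inch '1 0.002 0 0.012 0 0 0; 1 0.002 0 0.024 0 0 0; 1 0.002 0 0.036 0 0 0; 1 0.002 0 0.048 0 0 0; 1 0.002 0 0.048 0 0 0'; python3 -m inch '1 0 0 0.003 0 0 0; 1 0 0 0.003 0 0 0';python3 -m inch '1 0 0 0.003 0 0 0; 1 0 0 0.003 0 0 0'
```

```text
t: 21.5
eef_pos: [0.6162, -0.1278, 0.1757]
ee_rot: [3.142, -0.001, 3.133]
force: [-0.4, -0.0, -1.8]
width: 0.024
t: 21.7
eef_pos: [0.6164, -0.1278, 0.1755]
ee_rot: [3.142, -0.0, 3.133]
force: [-0.6, -0.9, -2.5]
width: 0.0238
t: 21.9
eef_pos: [0.6164, -0.1278, 0.1747]
ee_rot: [3.142, 0.0, 3.133]
force: [-1.4, -0.6, -2.2]
width: 0.0237
```

```bash
python3 -m inch '1 0 0 0.003 0 0 0; 1 0 0 0.003 0 0 0'; python3 -m inch '1 0 0 0.003 0 0 0; 1 0 0 0.003 0 0 0';python3 -m inch '1 0 0 0.003 0 0 0; 1 0 0 0.003 0 0 0'
```

```text
t: 22.1
eef_pos: [0.6164, -0.1279, 0.1737]
ee_rot: [-3.142, 0.0, 3.133]
force: [-1.1, 1.0, -0.8]
width: 0.0236
t: 22.3
eef_pos: [0.6165, -0.1279, 0.1729]
ee_rot: [-3.142, 0.0, 3.133]
force: [-1.8, 0.1, -2.4]
width: 0.0239
t: 22.5
eef_pos: [0.6165, -0.1279, 0.1722]
ee_rot: [-3.142, 0.0, 3.133]
force: [-1.6, 0.2, 1.2]
width: 0.0238
```

```bash
python3 -m inch '1 0 0 0.002 0 0 0; 1 0 0 0.002 0 0 0'; python3 -m inch '1 -0.003 0 0.001 0 0 0; 1 -0.006 0 0.001 0 0 0; 1 -0.006 0 0.001 0 0 0'
```

```text
t: 22.7
eef_pos: [0.6166, -0.1279, 0.1718]
ee_rot: [-3.141, 0.001, 3.133]
force: [-2.3, 1.2, 4.3]
width: 0.0234
t: 23.0
eef_pos: [0.6172, -0.128, 0.1713]
ee_rot: [-3.141, -0.002, 3.133]
force: [-5.7, 1.9, 6.2]
width: 0.0234
```

```bash
python3 -m inch '1 0.004 0 -0.003 0 0 0; 1 0.004 0 -0.003 0 0 0'; python3 -m inch '0.6 0 0 0 0 0 0; 0.6 0 0 0 0 0 0; 0.6 0 0 0 0 0 0; 0.6 0 0 0 0 0 0'
python3 - <<'E'
from h import *
F=grab('side'); crop(F,240,110,400,230,5,'s13.png')
F=grab('scene'); crop(F,220,130,350,230,6,'c13.png')
E
```

```text
t: 23.2
eef_pos: [0.617, -0.128, 0.1721]
ee_rot: [-3.141, 0.0, 3.133]
force: [-3.3, -0.1, 4.4]
width: 0.024
t: 23.6
eef_pos: [0.6172, -0.1278, 0.1718]
ee_rot: [3.142, 0.0, 3.133]
force: [-0.1, 0.2, 0.6]
width: 0.0351
```

View pics/s13.png

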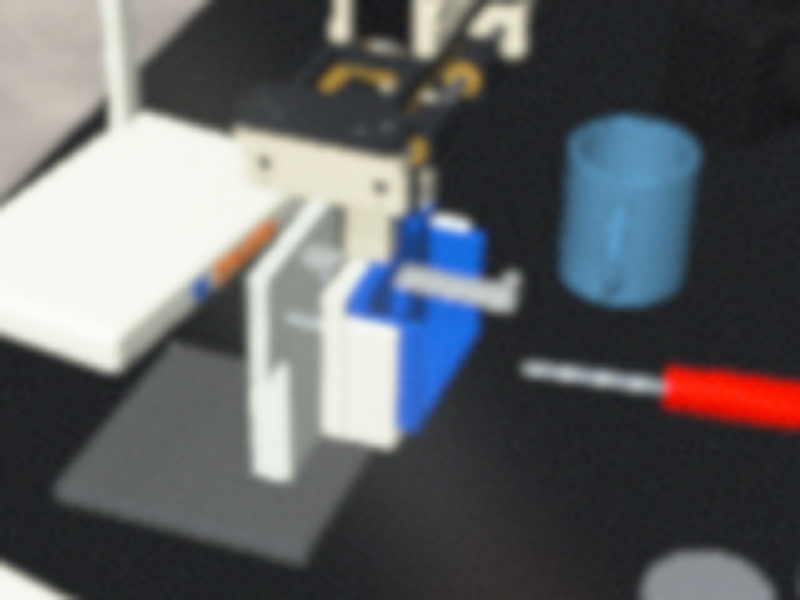

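View pics/c13.png

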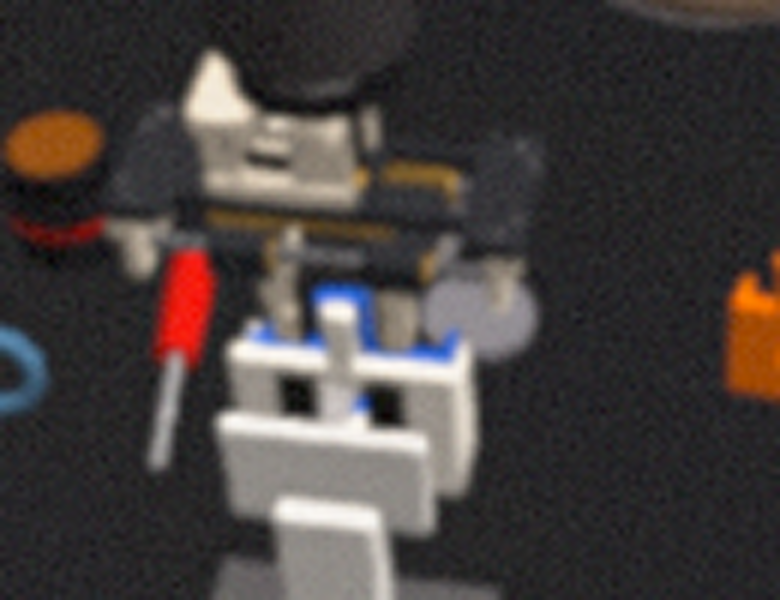

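```bash
python3 -m inch '0.6 0 0 -0.02 0 0 0; 0.6 0 0 -0.1 0 0 0; 0.6 0.1 0 -0.25 0 0 0; 0.5 0.25 0 -0.25 0 0 0; 0.4 0.25 0 -0.25 0 0 0'
python3 - <<'E'
from h import *
for n in('wrist','side'):
  F=grab(n); W=cloud(F);x,y,z=[W[...,i] for i in range(3)]
  B=(x>.56)&(x<.655)&(y>-.2)&(y<-.06)
  for c,w in(('white',.010),('blue',.014)):
    m=masks(F)[c]&B
    p=W[m&(abs(y+.128)<w)&(z>.172)&(z<.21)]; print(n,c,'tab',len(p),np.percentile(p,[2,50,98],axis=0).round(4).tolist())
    p=W[m&(z>.075)&(z<.17)]; print('  body',len(p),np.percentile(p,[1,50,99],axis=0).round(4).tolist())
    p=W[m&(z>.095)&(z<.165)&(abs(y+.128)<.045)&(abs(y+.128)>.013)];
    if len(p)>50:
      A=np.c_[p[:,1:],np.ones(len(p))];k=np.ones(len(p),bool)
      for _ in range(8):
        cc=np.linalg.lstsq(A[k],p[k,0],rcond=None)[0]; k=abs(A@cc-p[:,0])<.003
      print('  front plane',cc.round(3),k.sum(), 'x@z.13', cc@[-.128,.13,1])
  if n=='side': crop(F,240,110,400,230,5,'s14.png')
  if n=='wrist': cv2.imwrite('pics/w14.png',F['img'][:,:,::-1]); print(F['s']['eef_pos'],F['s']['ee_rot'],F['s']['force'])
E
```

```text
t: 24.2
eef_pos: [0.5385, -0.1273, 0.2495]
ee_rot: [3.141, 0.003, 3.133]
force: [1.0, -0.9, -0.1]
width: 0.0459
wrist white tab 101 [[0.6207, -0.1341, 0.1973], [0.6233, -0.1275, 0.1984], [0.6261, -0.1209, 0.1997]]
  body 1115 [[0.5608, -0.1804, 0.0852], [0.5942, -0.128, 0.1491], [0.6363, -0.0741, 0.1637]]
  front plane [ 0.011 -1.395  0.856] 397 x@z.13 0.6733057183357836
wrist blue tab 233 [[0.61, -0.1374, 0.1849], [0.611, -0.1274, 0.1922], [0.6118, -0.1173, 0.1975]]
  body 1306 [[0.5824, -0.1725, 0.0889], [0.611, -0.1161, 0.1084], [0.6123, -0.082, 0.1318]]
  front plane [ 0.008 -0.002  0.612] 864 x@z.13 0.6111181286426006
[ 0.53847027 -0.12729039  0.24951778] [3.14055829e+00 2.75054781e-03 3.13270944e+00] [ 1.01420446 -0.89150642 -0.10528652]
side white tab 37 [[0.6243, -0.1305, 0.173], [0.6282, -0.1209, 0.19], [0.6314, -0.1183, 0.1987]]
  body 541 [[0.5631, -0.134, 0.0799], [0.6151, -0.0718, 0.1326], [0.6532, -0.0682, 0.1645]]
side blue tab 45 [[0.6119, -0.1377, 0.1723], [0.6131, -0.1223, 0.1846], [0.6167, -0.114, 0.1982]]
  body 408 [[0.5842, -0.1732, 0.0872], [0.5981, -0.1477, 0.118], [0.618, -0.0762, 0.1686]]
  front plane [0.14  0.072 0.616] 37 x@z.13 0.6076098289708498
```

View pics/s14.png

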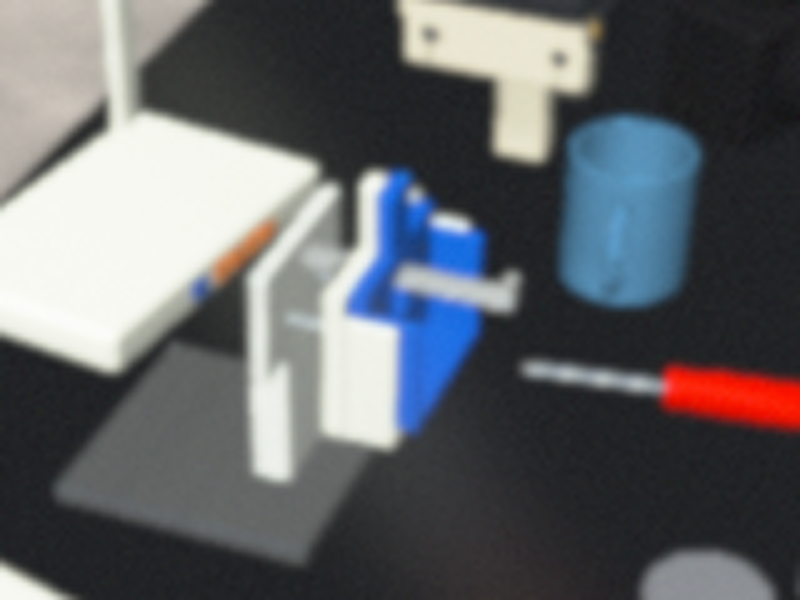

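Blue is nested: its front plane is vertical (slope −0.002), square, and 10 mm in front of white's. Next is orange.

```bash
python3 -m inch '0.3 0.08 0.16 0 0 0 0; 0.3 0.16 0.32 0 0 0 0.03; 0.3 0.22 0.48 0 0 0 0.06; 0.3 0.262 0.62 0.04 0 0 0.092; 0.3 0.262 0.73 0.09 0 0 0.092; 0.3 0.262 0.73 0.13 0 0 0.092; 0.3 0.262 0.73 0.13 0 0 0.092; 0.3 0.262 0.73 0.13 0 0 0.092'
python3 - <<'E'
from h import *
f=grab('wrist'); print(f['s']['eef_pos'],f['s']['ee_rot'],f['s']['width'],f['s']['q'])
cv2.imwrite('pics/w15.png',f['img'][:,:,::-1])
o,t,p=cradle(f,'small'); print(o)
E
```

```text
t: 25.1
eef_pos: [0.4657, 0.0922, 0.2078]
ee_rot: [-3.141, -0.001, 3.037]
force: [-0.2, 0.3, -0.0]
width: 0.0613
[0.46572791 0.09216324 0.20783342] [-3.14050744e+00 -7.38677764e-04  3.03680289e+00] 0.06133442543615594 [ 6.11535740e-01  3.90689490e-02 -4.41052460e-01  3.75723456e-04
 -1.09194464e+00 -2.28729476e+00]
{'tab': (388, array([0.4579, 0.0931, 0.0936]), array([0.013, 0.034, 0.031])), 'plate': (1334, array([[0.4256, 0.0538, 0.0126],
       [0.4666, 0.1341, 0.0694]])), 'tabtop': (146, array([0.4606, 0.0932, 0.1029]))}
```

View pics/w15.png

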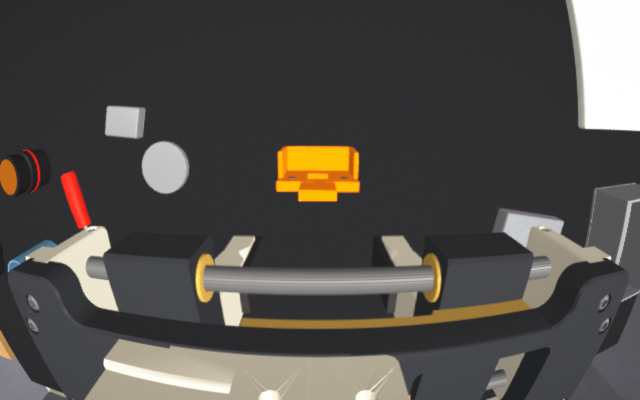

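```bash
python3 -m inch '0.3 0.013 0.002 0.15 0 0 0; 0.3 0.013 0.002 0.29 0 0 0; 0.3 0.013 0.002 0.38 0 0 0; 0.3 0.013 0.002 0.429 0 0 0; 0.3 0.013 0.002 0.429 0 0 0'; python3 -m inch '1 0 0 0 0 0 0; 1 0 0 0 0 0 0; 1 0 0 0 0 0 0; 1 0 0 0 0 0 0; 1 0 0 0 0 0 0' 30
```

```text
t: 25.65
eef_pos: [0.4609, 0.0919, 0.0778]
ee_rot: [-3.139, -0.003, 3.035]
force: [0.3, 0.2, 0.6]
width: 0.0612
t: 26.15
eef_pos: [0.462, 0.0936, 0.08]
ee_rot: [3.141, 0.001, 3.037]
force: [0.3, -0.8, 4.4]
width: 0.0338
```

```bash
python3 -m inch '1 0 0 -0.02 0 0 0; 1 0 0 -0.1 0 0 0; 1 0 0 -0.2 0 0 0; 1 0 0 -0.3 0 0 0; 1 0 0 -0.3 0 0 0; 1 0 0 -0.3 0 0 0'
python3 - <<'E'
from h import *
s=arm.get_state();print(s['t'],s['eef_pos'],s['ee_rot'],s['force'],s['width'])
for n in('scene','side','wrist'):
  F=grab(n); W=cloud(F);x,y,z=[W[...,i] for i in range(3)]
  m=cv2.erode(masks(F)['orange'].astype(np.uint8),np.ones((2,2)))>0
  p=W[m&(x>.4)&(x<.52)&(y>.02)&(y<.16)&(z>.06)&(z<.24)]; print(n,len(p),np.percentile(p,[1,50,99],axis=0).round(4).tolist())
  if n!='side':
    q=p[(p[:,2]<.153)&(p[:,2]>.1)]; A=np.c_[q[:,1:],np.ones(len(q))]
    k=abs(q[:,0]-np.median(q[:,0]))<.01
    for _ in range(6):
        c=np.linalg.lstsq(A[k],q[k,0],rcond=None)[0]; k=abs(A@c-q[:,0])<.003
    print('plane x = a*y+b*z+c',c.round(4),k.sum(),'x at tcp',c@np.array([s['eef_pos'][1],s['eef_pos'][2],1]))
E
```

```text
t: 26.75
eef_pos: [0.4614, 0.0937, 0.1698]
ee_rot: [3.14, 0.001, 3.037]
force: [-1.2, -0.2, -1.6]
width: 0.0338
26.75 [0.46140562 0.09367512 0.16983433] [3.14023471e+00 8.89970108e-04 3.03668567e+00] [-1.16836603 -0.2153147  -1.55385844] 0.033815443621137316
scene 476 [[0.4379, 0.0565, 0.0897], [0.4658, 0.0963, 0.1347], [0.4728, 0.1364, 0.1945]]
plane x = a*y+b*z+c [0.1017 0.006  0.456 ] 216 x at tcp 0.46654382599426925
side 946 [[0.4255, 0.0579, 0.0895], [0.4459, 0.1089, 0.1143], [0.4684, 0.139, 0.1561]]
wrist 5724 [[0.4238, 0.0566, 0.0925], [0.4542, 0.0953, 0.1429], [0.4586, 0.1343, 0.1912]]
plane x = a*y+b*z+c [ 9.840e-02 -2.000e-04  4.456e-01] 2328 x at tcp 0.4547530594546276
```

```bash
python3 -m inch '1 0 0 -0.08 0 0 0; 1 -0.03 -0.06 -0.15 0 0 0; 1 -0.07 -0.16 -0.15 0 0 -0.02; 1 -0.11 -0.27 -0.15 0 0 -0.04; 1 -0.15 -0.38 -0.15 0 0 -0.06; 1 -0.19 -0.49 -0.15 0 0 -0.08; 1 -0.23 -0.6 -0.15 0 0 -0.092; 1 -0.275 -0.69 -0.15 0 0 -0.092; 1 -0.275 -0.72 -0.12 0 0 -0.092; 1 -0.275 -0.72 -0.09 0 0 -0.092; 1 -0.275 -0.72 -0.072 0 0 -0.092; 1 -0.275 -0.72 -0.072 0 0 -0.092'
```

```text
t: 28.1
eef_pos: [0.52, -0.1292, 0.1894]
ee_rot: [3.142, -0.003, 3.134]
force: [-0.5, 0.7, -1.2]
width: 0.0338
```

```bash
python3 -m inch '1 0 0.006 -0.007 0 0 0; 1 0 0.006 -0.007 0 0 0; 1 -0.03 0.006 -0.007 0 0 0; 1 -0.06 0.006 -0.007 0 0 0; 1 -0.06 0.006 -0.007 0 0 0'
python3 - <<'E'
from h import *
s=arm.get_state();print(s['t'],s['eef_pos'],s['ee_rot'],s['force'],s['width'])
f=grab('wrist'); cv2.imwrite('pics/w16.png',f['img'][:,:,::-1])
F=grab('side'); crop(F,240,110,400,230,5,'s16.png')
E
```

```text
t: 28.6
eef_pos: [0.5405, -0.1282, 0.193]
ee_rot: [-3.141, 0.001, 3.133]
force: [-0.4, 0.4, -0.8]
width: 0.0337
28.6 [ 0.5404666  -0.12824616  0.1929986 ] [-3.14138317e+00  6.25046048e-04  3.13342389e+00] [-0.38184943  0.4266423  -0.80272928] 0.0337020128627284
```

View pics/w16.png

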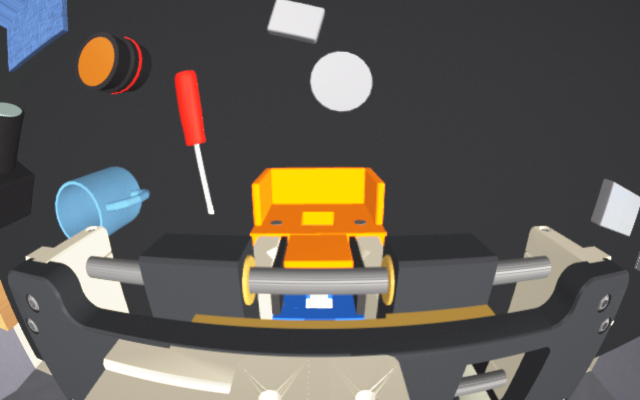

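View pics/s16.png

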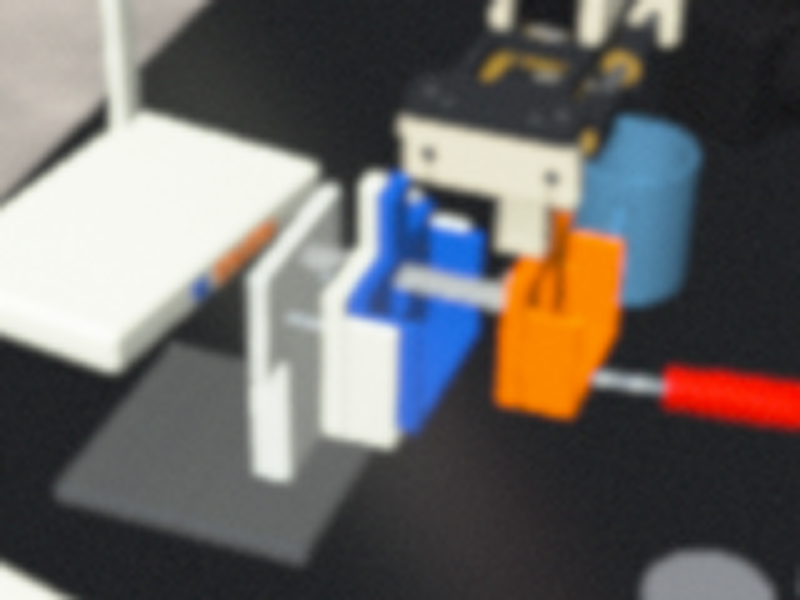

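```bash
python3 -m inch '1 -0.03 0.002 0.001 0 0 0; 1 -0.07 0.002 0.001 0 0 0; 1 -0.11 0.002 0.001 0 0 0; 1 -0.11 0.002 0.001 0 0 0; 1 -0.11 0.002 0.001 0 0 0'
python3 - <<'E'
from h import *
f=grab('wrist'); crop(f,200,140,440,330,3.2,'w17.png')
E
```

```text
t: 29.2
eef_pos: [0.5722, -0.128, 0.1922]
ee_rot: [3.142, -0.001, 3.133]
force: [-1.0, 0.2, -1.4]
width: 0.0333
```

View pics/w17.png

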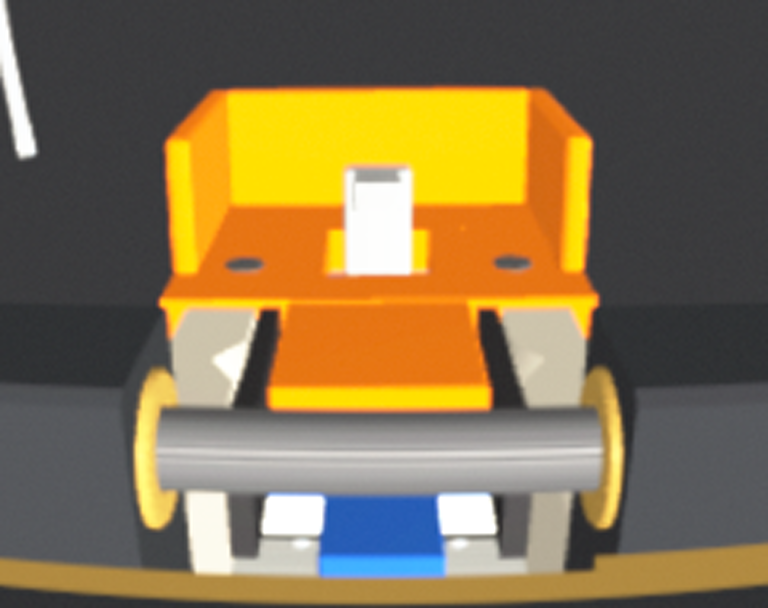

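```bash
python3 -m inch '1 -0.02 0.001 0 0 0 0; 1 -0.045 0.001 0 0 0 0; 1 -0.07 0.001 0 0 0 0; 1 -0.085 0.001 0 0 0 0; 1 -0.085 0.001 0 0 0 0';python3 -m inch '1 -0.006 0 0 0 0 0; 1 -0.012 0 0 0 0 0; 1 -0.012 0 0 0 0 0';python3 -m inch '1 -0.004 0 0 0 0 0; 1 -0.006 0 0 0 0 0; 1 -0.006 0 0 0 0 0'
```

```text
t: 29.75
eef_pos: [0.5981, -0.128, 0.1924]
ee_rot: [-3.141, -0.0, 3.133]
force: [-0.2, -0.0, -0.3]
width: 0.0337
t: 30.05
eef_pos: [0.6011, -0.128, 0.1927]
ee_rot: [-3.142, 0.0, 3.133]
force: [-0.2, -0.1, -0.4]
width: 0.0337
t: 30.35
eef_pos: [0.6029, -0.128, 0.1927]
ee_rot: [3.142, 0.0, 3.133]
force: [-0.0, 0.6, -1.8]
width: 0.0335
```

```bash
python3 -m inch '1 -0.003 0 0 0 0 0; 1 -0.005 0 0 0 0 0; 1 -0.005 0 0 0 0 0';python3 -m inch '1 -0.003 0 0 0 0 0; 1 -0.003 0 0 0 0 0';python3 -m inch '1 -0.003 0 0 0 0 0; 1 -0.003 0 0 0 0 0'
```

```text
t: 30.65
eef_pos: [0.6044, -0.128, 0.1927]
ee_rot: [-3.142, 0.0, 3.133]
force: [-0.3, -0.1, -1.3]
width: 0.0334
t: 30.85
eef_pos: [0.6053, -0.128, 0.1927]
ee_rot: [-3.142, 0.0, 3.133]
force: [0.0, 0.1, -0.6]
width: 0.0335
t: 31.05
eef_pos: [0.6062, -0.128, 0.1926]
ee_rot: [-3.142, -0.0, 3.133]
force: [-0.1, 0.4, -1.9]
width: 0.0339
```

```bash
python3 -m inch '1 -0.002 0 0 0 0 0; 1 -0.002 0 0 0 0 0';python3 -m inch '1 -0.002 0 0 0 0 0; 1 -0.002 0 0 0 0 0';python3 -m inch '1 -0.002 0 0 0 0 0; 1 -0.002 0 0 0 0 0'
```

```text
t: 31.25
eef_pos: [0.6066, -0.128, 0.1926]
ee_rot: [-3.142, -0.0, 3.133]
force: [-0.3, -0.6, -0.4]
width: 0.0334
t: 31.45
eef_pos: [0.6069, -0.1281, 0.1925]
ee_rot: [-3.142, -0.001, 3.133]
force: [-1.6, -0.1, 0.1]
width: 0.0336
t: 31.65
eef_pos: [0.6073, -0.1281, 0.1925]
ee_rot: [-3.142, -0.001, 3.133]
force: [-3.3, 0.4, 0.6]
width: 0.0334
```

```bash
python3 -m inch '1 0.003 0 0.012 0 0 0; 1 0.003 0 0.024 0 0 0; 1 0.003 0 0.036 0 0 0; 1 0.003 0 0.048 0 0 0; 1 0.003 0 0.048 0 0 0'; python3 -m inch '1 0 0 0.003 0 0 0; 1 0 0 0.003 0 0 0';python3 -m inch '1 0 0 0.003 0 0 0; 1 0 0 0.003 0 0 0'
```

```text
t: 32.15
eef_pos: [0.6069, -0.128, 0.1774]
ee_rot: [3.142, -0.001, 3.133]
force: [-2.3, -0.1, -2.2]
width: 0.034
t: 32.35
eef_pos: [0.607, -0.128, 0.1772]
ee_rot: [3.142, -0.0, 3.133]
force: [-2.6, -0.9, -2.0]
width: 0.0331
t: 32.55
eef_pos: [0.607, -0.1281, 0.1765]
ee_rot: [-3.142, 0.0, 3.133]
force: [-1.5, -0.7, 0.2]
width: 0.0333
```

```bash
python3 -m inch '1 0 0 0.002 0 0 0; 1 0 0 0.002 0 0 0'; python3 -m inch '1 0 0 0.002 0 0 0; 1 0 0 0.002 0 0 0'
```

```text
t: 32.75
eef_pos: [0.607, -0.1281, 0.1759]
ee_rot: [-3.142, 0.0, 3.133]
force: [-3.2, 0.1, 0.0]
width: 0.0341
t: 32.95
eef_pos: [0.607, -0.1281, 0.1752]
ee_rot: [-3.142, -0.0, 3.133]
force: [-2.6, -0.5, 0.5]
width: 0.0336
```

```bash
python3 -m inch '1 0 0 0.002 0 0 0; 1 0 0 0.002 0 0 0'; python3 -m inch '1 0 0 0.002 0 0 0; 1 0 0 0.002 0 0 0'; python3 -m inch '1 0 0 0.002 0 0 0; 1 0 0 0.002 0 0 0'
```

```text
t: 33.15
eef_pos: [0.607, -0.1281, 0.1748]
ee_rot: [-3.142, 0.0, 3.133]
force: [-4.3, -0.8, 0.8]
width: 0.0337
t: 33.35
eef_pos: [0.6071, -0.1281, 0.1744]
ee_rot: [-3.141, 0.0, 3.133]
force: [-4.0, 0.4, 2.9]
width: 0.0338
t: 33.55
eef_pos: [0.6071, -0.1281, 0.1739]
ee_rot: [-3.141, 0.0, 3.133]
force: [-4.4, -0.4, 5.2]
width: 0.0335
```

```bash
python3 -m inch '1 0.002 0 -0.003 0 0 0; 1 0.002 0 -0.003 0 0 0'; python3 -m inch '0.48 0 0 0 0 0 0; 0.48 0 0 0 0 0 0; 0.48 0 0 0 0 0 0; 0.48 0 0 0 0 0 0'; python3 -m inch '0.48 0 0 -0.02 0 0 0; 0.48 0 0 -0.1 0 0 0; 0.48 0.1 0 -0.25 0 0 0; 0.4 0.2 0 -0.25 0 0 0; 0.4 0.2 0 -0.25 0 0 0'
python3 - <<'E'
from h import *
for n in('wrist','side','scene'):
  F=grab(n); W=cloud(F);x,y,z=[W[...,i] for i in range(3)]
  B=(x>.54)&(x<.655)&(y>-.2)&(y<-.06)
  for c,w in(('white',.010),('blue',.014),('orange',.019)):
    m=masks(F)[c]&B
    p=W[m&(abs(y+.128)<w)&(z>.172)&(z<.21)]; print(n,c,'tab',len(p),np.percentile(p,[2,50,98],axis=0).round(4).tolist() if len(p) else 0)
    p=W[m&(z>.075)&(z<.17)]; print('  body',len(p),np.percentile(p,[1,50,99],axis=0).round(4).tolist() if len(p) else 0)
    if c=='orange' and n=='wrist':
      p=W[m&(z>.105)&(z<.165)&(abs(y+.128)<.034)&(abs(y+.128)>.013)]
      A=np.c_[p[:,1:],np.ones(len(p))];k=abs(p[:,0]-np.median(p[:,0]))<.01
      for _ in range(8):
        cc=np.linalg.lstsq(A[k],p[k,0],rcond=None)[0]; k=abs(A@cc-p[:,0])<.003
      print('  front plane',cc.round(3),k.sum(), 'x@z.13', cc@[-.128,.13,1])
  if n=='side': crop(F,240,110,400,230,5,'s18.png')
  if n=='scene': crop(F,220,130,350,230,6,'c18.png')
  if n=='wrist': cv2.imwrite('pics/w18.png',F['img'][:,:,::-1]); print(F['s']['eef_pos'],F['s']['force'])
E
```

```text
t: 33.75
eef_pos: [0.6069, -0.1281, 0.1747]
ee_rot: [-3.142, 0.001, 3.133]
force: [-2.4, -0.2, 2.2]
width: 0.0337
t: 34.15
eef_pos: [0.6066, -0.1279, 0.1742]
ee_rot: [3.141, 0.0, 3.133]
force: [-0.5, -0.3, -0.4]
width: 0.0453
t: 34.65
eef_pos: [0.5446, -0.1276, 0.2522]
ee_rot: [3.141, 0.004, 3.133]
force: [-0.0, 0.1, 0.5]
width: 0.0521
wrist white tab 153 [[0.6208, -0.1344, 0.1967], [0.6251, -0.1277, 0.1981], [0.6294, -0.1211, 0.1993]]
  body 865 [[0.5495, -0.182, 0.0863], [0.5747, -0.1279, 0.1481], [0.6364, -0.0731, 0.1589]]
wrist blue tab 0 0
  body 24 [[0.5823, -0.1745, 0.0909], [0.5834, -0.0818, 0.1067], [0.604, -0.0798, 0.1413]]
wrist orange tab 0 0
  body 2029 [[0.5725, -0.1668, 0.095], [0.6009, -0.1175, 0.1344], [0.6022, -0.0882, 0.1644]]
  front plane [ 0.009 -0.     0.602] 1010 x@z.13 0.601087541570301
[ 0.54462298 -0.12755658  0.25220648] [-0.04374119  0.08790087  0.52314357]
side white tab 38 [[0.6229, -0.1313, 0.1721], [0.6276, -0.1201, 0.1909], [0.6308, -0.118, 0.199]]
  body 545 [[0.5522, -0.1587, 0.08], [0.6142, -0.0717, 0.1335], [0.6523, -0.0681, 0.164]]
side blue tab 1 [[0.6177, -0.1354, 0.1977], [0.6177, -0.1354, 0.1977], [0.6177, -0.1354, 0.1977]]
  body 10 [[0.5896, -0.08, 0.1114], [0.5899, -0.0779, 0.1314], [0.5908, -0.0769, 0.1436]]
side orange tab 69 [[0.6015, -0.1411, 0.1721], [0.6029, -0.1229, 0.1879], [0.6084, -0.1091, 0.1984]]
  body 383 [[0.5744, -0.1653, 0.0947], [0.5874, -0.1381, 0.1323], [0.6087, -0.0835, 0.1675]]
scene white tab 41 [[0.6259, -0.1337, 0.1724], [0.6312, -0.1273, 0.1893], [0.6338, -0.1205, 0.2025]]
  body 443 [[0.5958, -0.1824, 0.0829], [0.631, -0.1089, 0.1485], [0.6502, -0.0713, 0.1672]]
scene blue tab 0 0
  body 0 0
scene orange tab 23 [[0.6004, -0.1433, 0.173], [0.6071, -0.1229, 0.1981], [0.6134, -0.1104, 0.201]]
  body 34 [[0.577, -0.1665, 0.1473], [0.6033, -0.1292, 0.1628], [0.6102, -0.0874, 0.1672]]
```

View pics/s18.png

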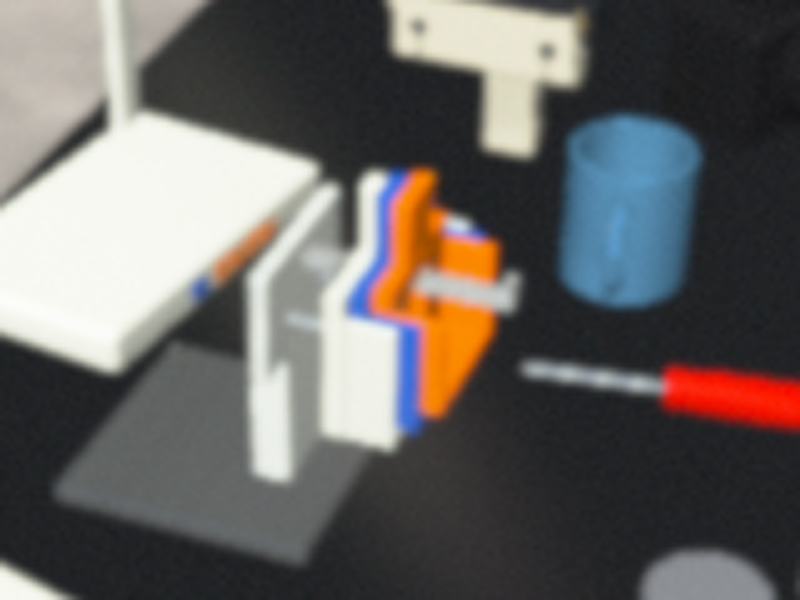

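View pics/c18.png

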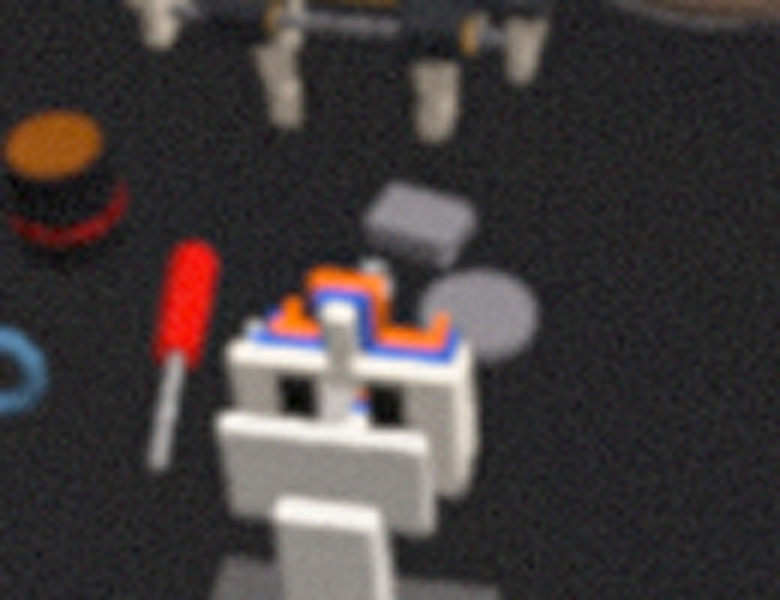

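All three are nested: the tabs are level and 10 mm apart, and orange's front plane is vertical at x=0.601 against blue's 0.611. The robot is clear, so I'm handing in.

```bash
python3 -c "
from station import arm
print(arm.job_done()); print(arm.get_state()['t'])"
```

```text
the job is handed in; nothing more can be done
None
the job is handed in; nothing more can be done
```

All three cradles are hanging on the hook, and I handed the job in at about 35 s of the 72 s allowed. I hung white (the nearer of the two look-alikes) against the pad, then blue inside it, then orange inside blue, letting go of each before fetching the next.

**Last checks:**
- **Spacing:** orange's front face was at x = 0.601 m, against 0.611 m for blue's (measured before orange went on). That matches the 10 mm nesting step.
- **Upright and square:** those front planes sloped 0.002 or less. Their yaw matched the stand's to about 0.002 rad. White's tilt couldn't be measured well once the others hid it, but its tab looked upright.
- **Height:** white's and orange's tab tops were both at about z = 0.198–0.200 m, so they are level. Blue's was mostly hidden in the final view, but read about the same (0.198 m) before orange went on.
- **Centring:** white's tab was at y = −0.1277 m, with the bar at about −0.128 m. I lined blue and orange up on the same line.
- **Forces:** the readings at the end of each move while the cradles touched the stand stayed below about 8 N.
- **Bystanders:** none of those in the last pictures had visibly moved; I did not measure them.

**One slip:** while gripping blue I sent a mistyped move that nudged it sideways on the desk, with the wrist force reading about 23 N. It wasn't near the stand, and blue checked out upright in the grip afterwards.

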